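# Load a roll into the paper-tape dispenser and pass its spindle

### The job

Load the loose roll of brown paper tape into the empty right-hand bay of the tape dispenser, rolling it in between the plates until it rests against the back stop. Then take the spindle that leans in the tray and pass it from the dispenser's right-hand side through the three plates and both rolls until its knob is home against the right-hand plate. Let go of everything, and do not shift the mug, the remote control or the other things in the tray.

Things in the scene. Friction and masses are not known exactly. Their poses are not given: they have to be found in the camera images.
- dispenser: Two-bay paper-tape dispenser, grey sheet steel, fixed. Origin on the counter under the middle plate's hole; x from its open loading side (robot's side) to its back stop, y to its left along the hole line, z up. Three upright plates 5 mm thick centred at y -63, 0, 63 mm (bays 58 mm wide), x -38 to 44, 122 mm high (above z 84 tapering to x -28 to 34), each with an 18 mm hole at x 0, z 44.
- right_hole (a point): Centre of the spindle hole at the outer face of the right-hand plate (dispenser x 0, y -65.5, z 44 mm); axes as the dispenser's. The middle and left plates' holes follow on the same line, plate centres 63 and 126 mm farther in +y.
- right_seat (a point): Where the loose roll's centre belongs: middle of the empty right-hand bay, dispenser x 0, y -31.5, z 44 mm; axes as the dispenser's. The back stop's face is 40 mm behind (+x) and reaches z 58. The bed is flat and level.
- bay_mouth (a point): Front edge of the bed at the middle of the right-hand bay, on the bed's top: dispenser x -100, y -31.5, z 4 mm. The 4 mm bed runs from here back to the stop; a ramp leads up to it from x -118. On each plate's line a guide wall 5 mm thick and 22 mm high runs along the bed from x -100 to -38, where the tall plates begin.
- tear_blade (a point): Middle of the tear blade that crosses over both bays at dispenser x -26, z 103 to 122 mm. A 10 mm tie bar crosses at x 28, z 108. The gap between them is too narrow for a roll, so a roll goes in from the open side.
- roll_centre (a point): Centre of the loose roll of brown paper tape: 80 mm across, 50 mm wide, cardboard core with a 24 mm bore, 0.14 to 0.28 kg, rigid. It lies on its curved side on the counter left of the dispenser, centre 40 mm up, and can roll. y is the roll's axis (either sense); x and z turn as it rolls.
- old_roll_centre (a point): The equal roll that already lies loose in the left bay against the back stop. The point is its centre, y axis along its bore.
- spindle_knob (a point): Middle of the spindle's knob, a black cylinder 26 mm across and 40 mm long on the end of a 14 mm steel rod 144 mm long (184 mm in all, 0.10 to 0.15 kg). x from knob to tip. The spindle leans in a tub of the tray about 32 degrees from level: tip in the bottom corner at the tray's +y end, rod over the rim at its -y end, the knob outside that rim and above it.
- spindle_tip (a point): End of the spindle's tip, 164 mm from the middle of the knob; the nose is rounded to a half ball, 7 mm radius. x points from the knob out of the tip.
- tray: Fixed tray of three open yellow tubs side by side in x, outside 160 (x) by 112 (y) by 64 mm high, walls 4 mm; origin under its centre on the counter. The tubs (48 mm wide, 104 long, at x = -52, 0, +52 mm) hold the spindle, a marker and a small carton, in any order.
- marker: Bystander: plain marker, 14 mm thick and 138 mm long, without a knob, leaning in another tub like the spindle. Origin on its axis 60 mm from its tip; x axis towards the tip.
- carton: Bystander: small cardboard carton 34 by 70 by 30 mm lying in the third tub, held there. Origin under its centre.
- mug: Bystander: black mug, 82 mm across, 95 mm high, handle at its +y side. Origin under its centre.
- remote: Bystander: dark remote control 165 (x) by 46 (y) by 18 mm, lying behind the dispenser. Origin under its centre.
- roll: The loose roll itself; origin and axes are those of roll_centre.
- spindle: The spindle itself; origin on its axis, 60 mm from the tip and 104 mm from the middle of the knob; x axis towards the tip.
Not all that is in view belongs to the job. What is shaped like the roll but orange, pink or yellow is not meant.

How it is judged:
By the outcome, as a careful person would: the job done as asked, in the order asked, and still so for the second after the job is handed in, with the robot touching nothing.
It also fails if it takes over 67 s, if anything falls off the work surface, if the arm or the gripper's body presses on something with over 40 N, if the wrist force passes 120 N, or if a joint passes its speed limit or range.

### The arm

A 6-joint arm with a two-finger parallel gripper is mounted at the origin on the work surface. World frame = base frame: x ahead of the robot, y to its left, z up, the work surface at z = 0. Lengths are in m, angles in rad, forces in N, time in s.
With the tool pointing down it reaches from about 0.25 to 0.8 m from the base axis. Payload 3.9 kg.
Tool frame: the origin (TCP) lies on the centre line of the jaws, within the pads' length; the fingertips stand bot.tips_ahead ahead of it and the grasp point (between the pads) lies 11 mm behind it (bot.tips_ahead is the distance from the TCP to the fingertips, in m); x points along the fingers, z is the direction in which the jaws open and shut, and the axes are right-handed (so a half turn about x gives the same grasp; the last joint's range is limited). The gripper opens to 85 mm and grips with 20 to 120 N. Pads are 22 mm wide; open, the fingers measure 114 mm over their backs; the gripper's body (76 mm by 85 mm) begins 54 mm behind the grasp point. The pads swing forward as they close: fully open they stand 13 mm farther back than shut.
Start: joints at [1.278, 0.26, -0.138, 1.173, 0, 1.571], TCP at [0.152, 0.503, 0.239] pointing down, gripper open.
Joint ranges: [-2.78, 2.78], [-0.83, 1.72], [-1.28, 1.37], [-1.9, 2.12], [-1.57, 1.48], [-3.14, 3.14]. Speed limits (rad/s): [2.57, 2.57, 3.14, 3.14, 3.14, 3.14].

### API

Orientations are given as a unit quaternion [x, y, z, w].
In Python, from station import bot gives the robot as it stands.
- The arm moves only by the tool jog_arm, never from a script. Its argument "rows" is a list of rows, each a list of 7 numbers: the shift along the world's x, y, z in mm, then the turn, a rotation vector about the world's x, y, z in rad, then the closure, from -1 (fully open) to 1 (shut), so that 0 is half open. In form: [[tx, ty, tz, wx, wy, wz, hand], ...]. A call has 1 to 12 rows; each row is the pose to reach, as a shift and turn from the pose measured when the call began; what a row does not reach only later rows make up. A row lasts 1/10 s, in which the tool goes at most 50 mm and 8.59 degrees, less where a joint would pass 70% of its speed; a pose out of reach is approached as far as the arm can. A call with a gripper value outside its range is refused whole. The fingers move at their own pace and stop on an object; "squeeze" is the grip in N (left out, the last holds). Time passes only in rows, so rows that repeat a pose let the fingers close. It gives the time, the measured TCP pose, the force and the opening at its end, in the units of the state.
- bot.observe(): the state, without advancing time (a new reading comes with each control period).
- bot.snapshot(name): name is "scene" or "top" or "wrist"; returns (picture, depth): 480x640x3 uint8, red, green, blue; 480x640 float32, m along the optical axis (not along the pixel's ray), 0 where there is no reading.
- bot.calibration(name): a dict with "vertical_fov" (degrees; the focal length in pixels is half the picture's height over the tangent of half this angle, whatever the lens; pixels are square), "cx", "cy" (the principal point, pixels), "R" (3x3) and "t" (3): a world point X has camera coordinates R X + t; the wrist camera has in their place "tool_from_camera" (4x4, takes a point from camera to tool coordinates, whose origin is the TCP and whose axes are the tool frame's). Camera axes: x right, y down, z forward; pixel columns grow to the right and rows downward; lengths in m; the calibration is good to about 2 mm. A picture is of the moment at which its call begins: read the wrist's pose just before it. calibration takes no time and is no camera call.
- bot.finish_job(): hands the job in, once; it reports no verdict.
The state is a dict: "t": time; "joints": joint angles; "joint_velocities": joint speeds; "tau": joint torques, N m; "eef_pos": TCP position; "tool_rot": TCP orientation; "ft_force": force on the tool from outside, world axes, zero at the start; "moment": the same for the moment, N m; "gripper_width": finger opening in m.
Only numpy, scipy, OpenCV 4.12 (cv2) and the standard library are available. Lean on these libraries where they do the work, as an engineer would, in place of code of your own. Each camera call takes 0.05 s, during which the arm holds its last target.

## Working session

There is one attempt and no reset: what is moved stays moved. The work goes in short steps, Python scripts to look and compute and a tool call to move; the robot and the scene stay as the last step left them, time stands still between calls to the robot, and variables do not carry over. Pictures are saved under pics/ and viewed, and the job is handed in when it is done.

Besides the shell and the picture viewer there is one more tool, called after "Emit:" by a JSON object that holds its "method" and its "body", one argument or row to a line. jog_arm: Moves the arm, as the interface text tells. Its arguments: {"type":"object","properties":{"rows":{"type":"array"},"squeeze":{"type":"number"}},"required":["rows"]}

```bash
ls; mkdir -p pics
python3 - <<'E'
from station import bot
import cv2, numpy as np
print(bot.observe()); print(bot.tips_ahead)
for n in ("scene","top","wrist"):
    print(n,bot.calibration(n))
for n in ("scene","top"):
    p,d=bot.snapshot(n); cv2.imwrite(f"pics/{n}0.png",p[:,:,::-1]); np.save(f"pics/{n}0.npy",d); np.save(f"pics/{n}0_rgb.npy",p)
E
```

```text
pics
{'t': 0.0, 'joints': array([ 1.27799771e+00,  2.60690063e-01, -1.39415354e-01,  1.17268339e+00,
        7.20710568e-06,  1.57081010e+00]), 'joint_velocities': array([ 1.06753634e-03, -1.13914769e-03,  2.30113513e-04, -8.80326257e-04,
        3.19107374e-05, -4.42045652e-05]), 'tau': array([ 7.80881401e-04, -4.05674922e+01,  2.53923529e+01,  1.86512049e-02,
        1.46945854e-04,  1.79754477e-05]), 'eef_pos': array([0.15133332, 0.50200383, 0.2384442 ]), 'tool_rot': array([-0.42212688,  0.56815943,  0.42129071,  0.56702548]), 'ft_force': array([0.0726286 , 0.35615909, 0.35745831]), 'moment': array([-0.00616182,  0.00700317,  0.02490018]), 'gripper_width': 0.08564685290432096}
0.008
scene {'vertical_fov': 52.975311788184555, 'cx': 313.9193912380227, 'cy': 235.71579360260827, 'R': array([[ 0.32949022,  0.94411118,  0.00950082],
       [ 0.58969902, -0.19792262, -0.78299534],
       [-0.73735423,  0.26359193, -0.62195501]]), 't': array([-0.18139626, -0.22057084,  1.45479463])}
top {'vertical_fov': 43.025927766238624, 'cx': 326.3355518942925, 'cy': 230.95852789715875, 'R': array([[ 0.01753939, -0.99984479, -0.00166348],
       [-0.9896607 , -0.01712382, -0.1424025 ],
       [ 0.14235191,  0.00414393, -0.98980744]]), 't': array([0.01285414, 0.53460344, 1.36076919])}
wrist {'vertical_fov': 64.10825898344262, 'cx': 321.2251433139612, 'cy': 241.08886983112973, 'tool_from_camera': array([[ 2.15675423e-04, -2.87770145e-01,  9.57699482e-01,
        -1.34395131e-01],
       [-1.34285463e-03, -9.57698724e-01, -2.87769615e-01,
         7.33112663e-02],
       [ 9.99999075e-01, -1.22398635e-03, -5.92985549e-04,
         1.93715161e-04],
       [ 0.00000000e+00,  0.00000000e+00,  0.00000000e+00,
         1.00000000e+00]])}
```

View pics/scene0.png

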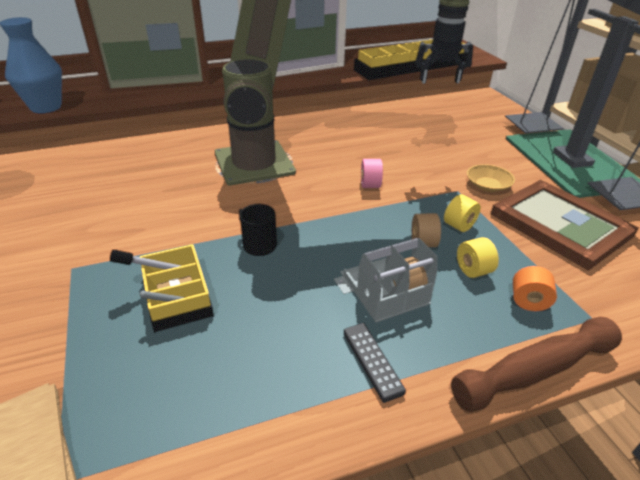

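View pics/top0.png

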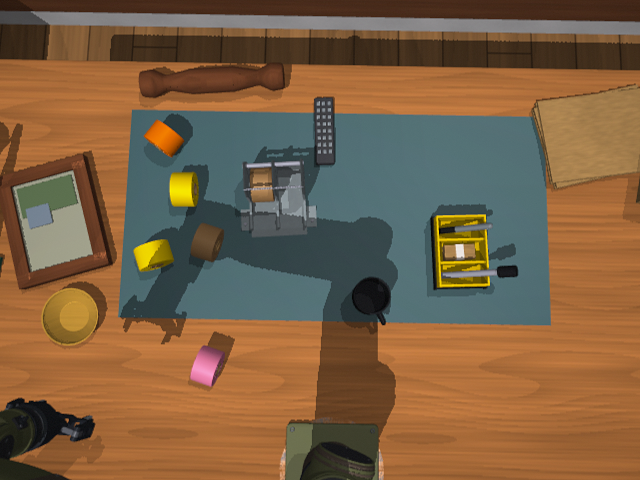

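Candidates in the top view are:
- brown roll at (207,242), not in a bay
- old brown roll at (262,185), in the left bay
- yellow rolls at (184,189) and (154,256), orange at (165,138), pink at (207,367)
- for the spindle, the rod with a black knob at (507,272), against the marker at (470,229)

I choose (207,242) and (507,272), and check both in crops.

```bash
cat > h.py <<'E'
import numpy as np, cv2
from scipy.spatial.transform import Rotation as Rn
from station import bot
def K(c): 
    f=240/np.tan(np.radians(c["vertical_fov"])/2); return f,c["cx"],c["cy"]
def campose(n,obs=None):
    c=bot.calibration(n)
    if n!="wrist":
        R=np.array(c["R"]); return R.T,-R.T@np.array(c["t"]),c
    T=np.array(c["tool_from_camera"]); Rt=Rn.from_quat(obs["tool_rot"]).as_matrix()
    return Rt@T[:3,:3], Rt@T[:3,3]+obs["eef_pos"],c
def ray(n,uv,obs=None):
    A,o,c=campose(n,obs); f,cx,cy=K(c); uv=np.atleast_2d(uv).astype(float)
    d=np.c_[(uv[:,0]-cx)/f,(uv[:,1]-cy)/f,np.ones(len(uv))]@A.T
    return o,d
def onz(n,uv,z,obs=None):
    o,d=ray(n,uv,obs); return o+d*((z-o[2])/d[:,2])[:,None]
def cloud(n,depth,obs=None):
    A,o,c=campose(n,obs); f,cx,cy=K(c); v,u=np.mgrid[:480,:640]
    P=np.stack([(u-cx)/f*depth,(v-cy)/f*depth,depth],-1)
    return P@A.T+o
def proj(n,X,obs=None):
    A,o,c=campose(n,obs); f,cx,cy=K(c); p=(np.atleast_2d(X)-o)@A
    return np.c_[p[:,0]/p[:,2]*f+cx,p[:,1]/p[:,2]*f+cy]
def snap(n,tag):
    obs=bot.observe(); p,d=bot.snapshot(n); cv2.imwrite(f"pics/{tag}.png",p[:,:,::-1]); np.save(f"pics/{tag}_rgb.npy",p); np.save(f"pics/{tag}.npy",d); np.save(f"pics/{tag}_obs.npy",obs,allow_pickle=True)
    return p,d,obs
E
python3 - <<'E'
from h import *
p=cv2.imread("pics/top0.png")
a=cv2.resize(p[130:280,140:340],None,fx=4,fy=4,interpolation=cv2.INTER_CUBIC); cv2.imwrite("pics/top_c1.png",a)
a=cv2.resize(p[195:305,415:545],None,fx=5,fy=5,interpolation=cv2.INTER_CUBIC); cv2.imwrite("pics/top_c2.png",a)
p=cv2.imread("pics/scene0.png")
a=cv2.resize(p[190:330,330:500],None,fx=4,fy=4,interpolation=cv2.INTER_CUBIC); cv2.imwrite("pics/scene_c1.png",a)
a=cv2.resize(p[230:340,95:225],None,fx=5,fy=5,interpolation=cv2.INTER_CUBIC); cv2.imwrite("pics/scene_c2.png",a)
E
```

```text
(no output)
```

View pics/top_c1.png

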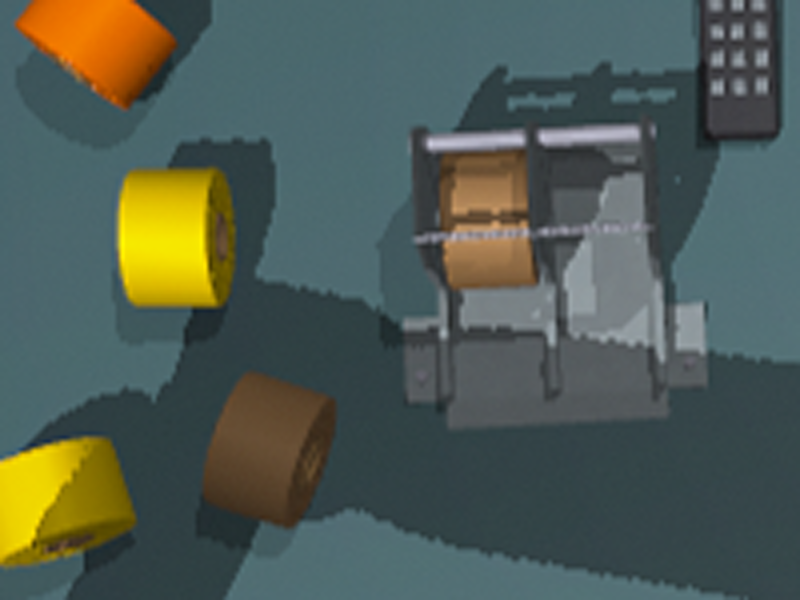

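View pics/top_c2.png

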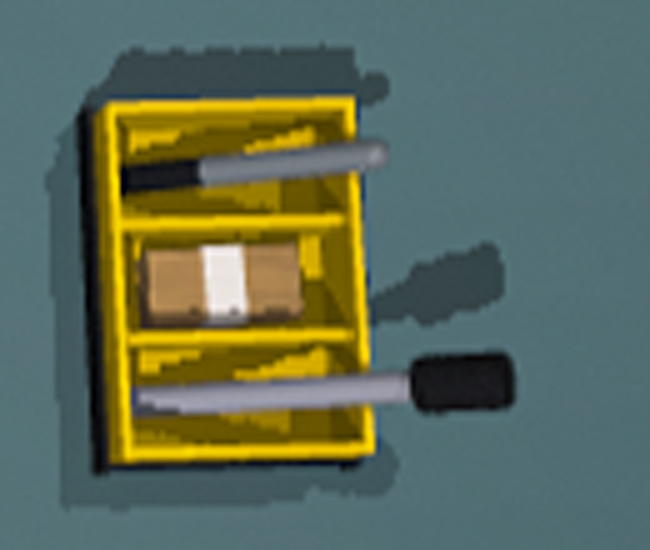

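View pics/scene_c1.png

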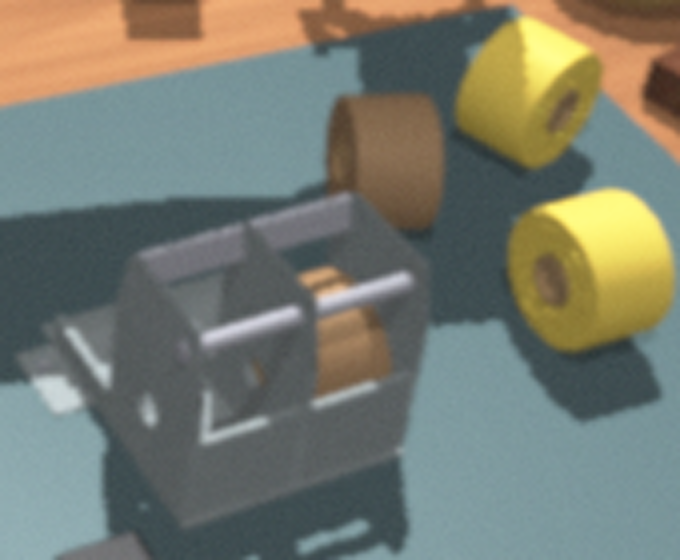

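View pics/scene_c2.png

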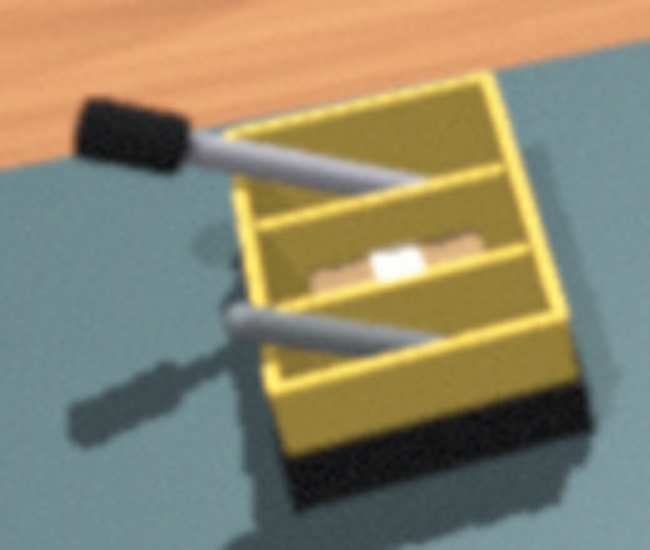

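The crops confirm both choices. The loose brown roll is at top (207,242) with its core showing. The spindle, with its black knob, is in the nearest tub, and the plain marker is in the far tub. Next I measure them.

Run:
```python
from h import *
p=np.load("pics/top0_rgb.npy"); d=np.load("pics/top0.npy"); C=cloud("top",d)
hsv=cv2.cvtColor(p,cv2.COLOR_RGB2HSV)
# table z
print("table z", np.median(C[300:310,200:300,2]), C[300:310,200:300,2].std())
# roll
m=np.zeros((480,640),bool); m[215:270,185:230]=1
m&=(C[...,2]>0.01)&(hsv[...,0]<25)&(hsv[...,1]>70)
P=C[m]; print("roll n",len(P),P.min(0),P.max(0))
top=P[P[:,2]>0.06]; print("roll top centroid",top.mean(0), np.percentile(P[:,2],[50,90,98]))
# cylinder fit: side points -> LSQ
from scipy.optimize import least_squares
def res(q,pts):
    c=np.array([q[0],q[1],0.04]);a=np.array([np.cos(q[2]),np.sin(q[2]),0])
    v=pts-c; v=v-np.outer(v@a,a); return np.linalg.norm(v,axis=1)-0.04
for pts in (top,P):
    r=least_squares(res,[top[:,0].mean(),top[:,1].mean(),1.2],args=(pts,),loss='soft_l1',f_scale=0.002)
    a=np.array([np.cos(r.x[2]),np.sin(r.x[2])]); s=(pts[:,:2]-r.x[:2])@a
    print(r.x,r.cost,"along",np.percentile(s,[1,99]), "centre", r.x[:2]+a*np.mean(np.percentile(s,[1,99])))
# dispenser: points on plates top, bed
from numpy import *
reg=zeros((480,640),bool); reg[150:250,225:330]=1
for lo,hi,nm in ((0.115,0.13,'top'),(0.098,0.114,'bar'),(0.018,0.03,'guide'),(0.001,0.008,'bed')):
    k=reg&(C[...,2]>lo)&(C[...,2]<hi); Q=C[k]; print(nm,len(Q),Q.min(0),Q.max(0))
    im=p.copy(); 
# knob
reg=zeros((480,640),bool); reg[255:290,494:525]=1
k=reg&(hsv[...,2]<60)&(C[...,2]>0.04); Q=C[k]; print("knob",len(Q),Q.mean(0),Q.min(0),Q.max(0))
reg=zeros((480,640),bool); reg[205:300,425:495]=1
k=reg&(C[...,2]>0.058)&(C[...,2]<0.07)&(hsv[...,1]>150)
Q=C[k][:,:2].astype(float32); print("tray rim",len(Q),cv2.minAreaRect(Q))
```

```text
table z 0.001942836230187872 0.06356658653605546
roll n 925 [0.33514247 0.01636766 0.01048672] [0.54479691 0.32922397 1.42304972]
roll top centroid [0.50208076 0.29089507 0.08212314] [0.07289304 0.08178181 0.08476578]
[0.48904195 0.24408565 1.2686264 ] 0.012591602877992127 along [0.02650203 0.07577734] centre [0.50426073 0.29290835]
[0.52810656 0.36986989 1.27089782] 0.016692008862381747 along [-0.10584974 -0.05598109] centre [0.50420227 0.29256602]
top 367 [0.61123104 0.07444645 0.11501533] [0.68356227 0.20978467 0.12923182]
bar 231 [0.60504125 0.07498926 0.09833011] [0.68777367 0.21115141 0.11398211]
guide 352 [0.54039729 0.01882775 0.01801042] [0.73132523 0.20376388 0.02987251]
bed 5270 [0.49230475 0.01547172 0.00100067] [0.73525062 0.26893012 0.0079978 ]
knob 222 [ 0.44381604 -0.37118428  0.10398936] [ 0.43199026 -0.39539773  0.08635183] [ 0.45556034 -0.35075781  0.12073116]
tray rim 529 ((0.4941818416118622, -0.28396329283714294), (0.16078048944473267, 0.11369774490594864), 1.9821146726608276)
```

Run:
```python
from h import *
o=bot.observe(); R=Rn.from_quat(o["tool_rot"]).as_matrix(); print("tool x,y,z cols\n",R.round(3))
A,c,_=campose("wrist",o); print("cam",c,"fwd",A[:,2], "down",A[:,1])
f=onz("top",[[251.75,236.75],[307,233.25]],0.004); print(f); v=f[0]-f[1]; print(np.linalg.norm(v),"yaw",np.degrees(np.arctan2(-v[0],v[1])))
b=onz("top",[[246.5,162.7],[302,161.7]],0.113);print(b,np.linalg.norm(b[0]-b[1]))
```

```text
tool x,y,z cols
 [[-0.001 -0.957  0.289]
 [-0.002  0.289  0.957]
 [-1.     0.    -0.002]]
cam [0.08128462 0.52367387 0.37294586] fwd [ 0.27485627 -0.08523816 -0.95769958] down [ 0.91673249 -0.27711717  0.28776313]
[[0.5224333  0.19745818 0.004     ]
 [0.53299219 0.06771207 0.004     ]]
0.13017504546030106 yaw 4.652547340790529
[[0.67287211 0.20092681 0.113     ]
 [0.67723924 0.0783401  0.113     ]] 0.12266447942302491
```

Emit:
{"method": "jog_arm", "body": {
  "rows": [
    [35, -30, 10, 0, 0, 0, -1],
    [70, -60, 20, 0, 0, 0, -1],
    [105, -90, 30, 0, 0, 0, -1],
    [140, -120, 40, 0, 0, 0, -1],
    [175, -150, 50, 0, 0, 0, -1],
    [210, -180, 50, 0, 0, 0, -1],
    [245, -210, 50, 0, 0, 0, -1],
    [280, -240, 50, 0, 0, 0, -1],
    [315, -270, 50, 0, 0, 0, -1],
    [350, -300, 50, 0, 0, 0, -1],
    [380, -325, 50, 0, 0, 0, -1],
    [400, -345, 50, 0, 0, 0, -1]
  ]
}}

```text
t: 1.3
eef_pos: [0.553, 0.1551, 0.2877]
tool_rot: [-0.422, 0.569, 0.421, 0.567]
ft_force: [0.1, 0.9, 0.7]
gripper_width: 0.0857
```

Emit:
{"method": "jog_arm", "body": {
  "rows": [
    [0, 0, 0, 0, 0, 0, -1],
    [0, 0, 0, 0, 0, 0, -1]
  ]
}}

```text
t: 1.5
eef_pos: [0.553, 0.1544, 0.2868]
tool_rot: [-0.421, 0.57, 0.421, 0.567]
ft_force: [-0.1, 0.3, 0.7]
gripper_width: 0.0852
```

Run:
```python
from h import *
p,d,o=snap("wrist","w1"); print(o["t"],o["eef_pos"],o["joints"],o["joint_velocities"].round(3))
```

```text
1.5 [0.55295152 0.15441517 0.28682659] [ 0.27310692  0.33506621  0.09283026  1.33214143 -0.0014482   0.56940545] [ 0.031 -0.018 -0.014  0.006  0.005  0.   ]
```

View pics/w1.png

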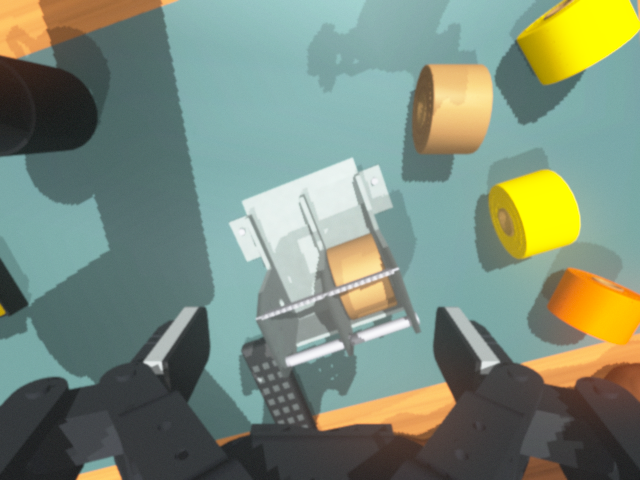

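The wrist view shows the dispenser at (330,260), with the empty bay on the image's left and the old roll in the other. The loose roll is at (453,108). I zoom in on edges.

Run:
```python
from h import *
p=cv2.imread("pics/w1.png")
a=cv2.resize(p[150:290,225:425],None,fx=4,fy=4,interpolation=cv2.INTER_CUBIC); cv2.imwrite("pics/w1a.png",a)
a=cv2.resize(p[250:375,245:430],None,fx=4,fy=4,interpolation=cv2.INTER_CUBIC); cv2.imwrite("pics/w1b.png",a)
```

```text
(no output)
```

View pics/w1a.png

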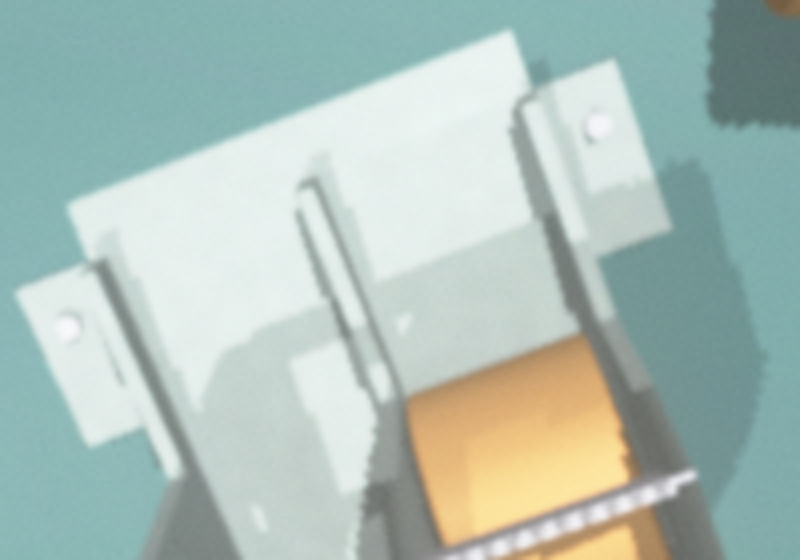

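View pics/w1b.png

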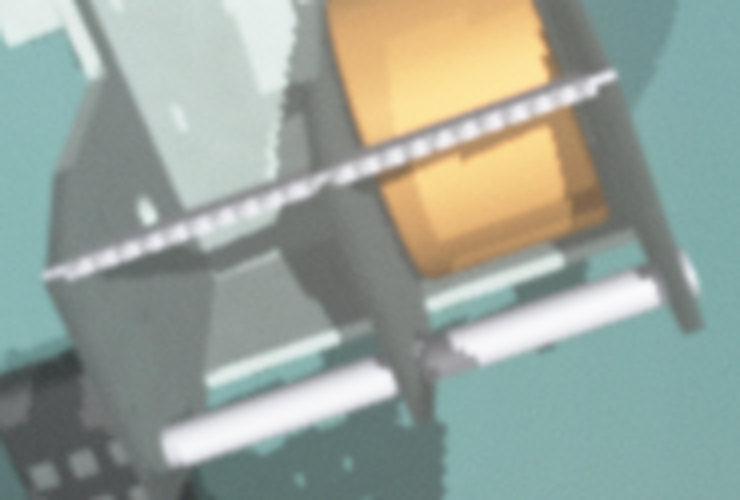

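```bash
cat > disp.py <<'E'
from h import *
from scipy.optimize import least_squares
def fit(n,uv,L,o=None):
    uv=np.array(uv);L=np.array(L,float)
    def w(q):
        c,s=np.cos(q[2]),np.sin(q[2]); return np.c_[q[0]+c*L[:,0]-s*L[:,1],q[1]+s*L[:,0]+c*L[:,1],L[:,2]]
    r=least_squares(lambda q:(proj(n,w(q),o)-uv).ravel(),[0.64,0.14,0.08],loss='soft_l1')
    return r.x,(proj(n,w(r.x),o)-uv)
E
python3 - <<'E'
from disp import *
o=np.load("pics/w1_obs.npy",allow_pickle=True).item()
uv=[[241.75,201.25],[353,157.5],[256.25,318.75],[398.75,268.75]]
L=[[-.118,-.0655,0.0],[-.118,.0655,0.0],[-.026,-.0655,.122],[-.026,.0655,.122]]
x,r=fit("wrist",uv,L,o); print(x,np.degrees(x[2]));print(r.round(1))
x2,r=fit("wrist",uv[:2],L[:2],o); print(x2,r.round(1))
x2,r=fit("wrist",uv[2:],L[2:],o); print(x2,r.round(1))
# top
uv=[[251.75,236.75],[307,233.25]]
x2,r=fit("top",uv,L[:2]); print("top",x2,r.round(1))
# roll in wrist: depth cylinder
p=np.load("pics/w1_rgb.npy");d=np.load("pics/w1.npy");C=cloud("wrist",d,o)
for nm,(u0,u1,v0,v1) in {"roll":(405,500,55,160),"old":(320,400,230,325)}.items():
    hsv=cv2.cvtColor(p,cv2.COLOR_RGB2HSV); m=np.zeros((480,640),bool); m[v0:v1,u0:u1]=1
    m&=(hsv[...,0]<25)&(hsv[...,1]>70)&(C[...,2]>.03)&(C[...,2]<.1); m=cv2.erode(m.astype(np.uint8),np.ones((3,3)))>0; P=C[m]; top=P[P[:,2]>0.065]
    def res(q,pts):
        c=np.array([q[0],q[1],q[3]]);a=np.array([np.cos(q[2]),np.sin(q[2]),0])
        v=pts-c; v=v-np.outer(v@a,a); return np.linalg.norm(v,axis=1)-0.04
    r=least_squares(res,[*P.mean(0)[:2],1.4,.04],args=(P,),loss='soft_l1',f_scale=0.002)
    a=np.array([np.cos(r.x[2]),np.sin(r.x[2])]); s=(top[:,:2]-r.x[:2])@a; print(nm,len(P),r.x,"along",np.percentile(s,[1,99]),"c",r.x[:2]+a*np.mean(np.percentile(s,[1,99])))
print("table",np.median(C[100:150,220:300,2]))
E
```

```text
[0.64217601 0.1411216  0.06694675] 3.8357665066579787
[[-0.6 -3.6]
 [-0.6 -2.9]
 [-0.   1.7]
 [ 1.5  1.5]]
[0.64566264 0.14143288 0.07353396] [[ 0.3 -0.1]
 [-0.3  0.1]]
[0.64059305 0.14096415 0.06885951] [[-0.8  0.3]
 [ 0.8 -0.2]]
top [ 0.64468972  0.21010957 -0.04954837] [[ 20.1   0.1]
 [-90.5  -0.1]]
roll 5465 [0.52037637 0.34721842 1.27745038 0.03931267] along [-0.08154139 -0.03389341] c [0.50368698 0.29196661]
old 2969 [0.6478872  0.06606792 1.64483255 0.04363232] along [0.08227319 0.12868456] c [0.64008508 0.17125784]
table 0.0007403548521124625
```

Run:
```python
from h import *
o=np.load("pics/w1_obs.npy",allow_pickle=True).item()
p=np.load("pics/w1_rgb.npy");d=np.load("pics/w1.npy");C=cloud("wrist",d,o)
hsv=cv2.cvtColor(p,cv2.COLOR_RGB2HSV)
m=(hsv[...,0]>25)&(hsv[...,0]<35)&(hsv[...,1]>150)&(C[...,2]>.01)&(C[...,2]<.1); m[:, :480]=0
P=C[m]-[0.504,0.292,0]; a=np.array([.293,.956]);h=np.array([.956,-.293])
s=P[:,:2]@a;t=P[:,:2]@h
for lo in range(-60,70,10):
    k=(t*1000>lo)&(t*1000<lo+10)
    if k.sum(): print(lo,"min s",np.percentile(s[k],1)*1000)
R=Rn.from_quat(o["tool_rot"]).as_matrix(); print(np.arctan2(R[1,2],R[0,2]),R.round(3))
```

```text
-60 min s 64.06834132912218
-50 min s 71.76299615944302
-40 min s 78.91599635758335
-30 min s 86.23197133032899
50 min s 87.79369033412988
60 min s 60.90402213140383
1.2745039131139744 [[-0.003 -0.956  0.292]
 [-0.002  0.292  0.956]
 [-1.     0.002 -0.003]]
```

Emit:
{"method": "jog_arm", "body": {
  "rows": [
    [-12, 34, -25, 0, 0, 0, -0.8],
    [-24, 68, -50, 0, 0, 0, -0.8],
    [-36, 102, -80, 0, 0, 0, -0.8],
    [-49, 138, -110, 0, 0, 0, -0.8],
    [-49, 138, -140, 0, 0, 0, -0.8],
    [-49, 138, -140, 0, 0, 0, -0.8]
  ]
}}

```text
t: 2.15
eef_pos: [0.4985, 0.2933, 0.1432]
tool_rot: [-0.422, 0.572, 0.423, 0.563]
ft_force: [0.1, -1.0, 0.8]
gripper_width: 0.0768
```

Run:
```python
from h import *
p,d,o=snap("wrist","w2"); print(o["t"],o["eef_pos"],o["gripper_width"])
```

```text
2.15 [0.49846497 0.29333835 0.14320551] 0.07676416903708563
```

View pics/w2.png

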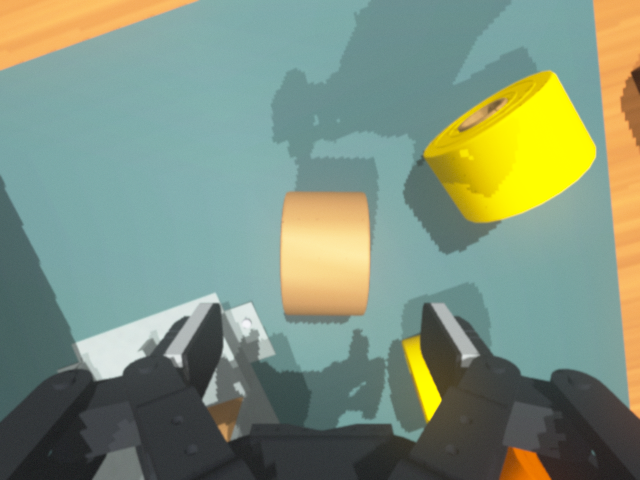

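The roll lies squarely centred between the fingers at (325,255). Descend and grip.

Emit:
{"method": "jog_arm", "body": {
  "rows": [
    [5, -1, -40, 0, 0, 0, -0.8],
    [5, -1, -80, 0, 0, 0, -0.8],
    [5, -1, -108, 0, 0, 0, -0.8],
    [5, -1, -108, 0, 0, 0, -0.5],
    [5, -1, -108, 0, 0, 0, 1],
    [5, -1, -108, 0, 0, 0, 1],
    [5, -1, -108, 0, 0, 0, 1],
    [5, -1, -108, 0, 0, 0, 1]
  ],
  "squeeze": 40
}}

```text
t: 3.0
eef_pos: [0.5068, 0.293, 0.0397]
tool_rot: [-0.422, 0.569, 0.422, 0.566]
ft_force: [0.4, -1.5, 4.3]
gripper_width: 0.0496
```

Run:
```python
from h import *
o=bot.observe(); R=Rn.from_quat(o["tool_rot"]); M=R.as_matrix(); ang=np.arctan2(M[1,2],M[0,2]); print(o["eef_pos"],ang)
yaw=0.072; dz=np.pi/2+yaw-ang; a=np.array([-np.sin(yaw),np.cos(yaw),0])
T=Rn.from_rotvec(-0.785*a)*Rn.from_rotvec([0,0,dz]); print(T.as_rotvec(), np.linalg.norm(T.as_rotvec()))
N=(T*R).as_matrix(); print(N.round(3))
```

```text
[0.50682159 0.29301348 0.03967982] 1.2785071403803931
[-0.08674752 -0.78439109  0.3453066 ] 0.8614123062857918
[[ 0.703 -0.708 -0.069]
 [ 0.047 -0.051  0.998]
 [-0.71  -0.705 -0.003]]
```

Emit:
{"method": "jog_arm", "body": {
  "rows": [
    [0, 0, 40, 0, 0, 0, 1],
    [0, -10, 75, -0.009, -0.078, 0.035, 1],
    [0, -40, 80, -0.022, -0.196, 0.086, 1],
    [0, -75, 80, -0.035, -0.314, 0.138, 1],
    [5, -110, 80, -0.048, -0.431, 0.19, 1],
    [15, -145, 80, -0.061, -0.549, 0.242, 1],
    [30, -170, 75, -0.074, -0.667, 0.293, 1],
    [45, -185, 70, -0.087, -0.784, 0.345, 1],
    [60, -189, 65, -0.087, -0.784, 0.345, 1],
    [64, -189, 60, -0.087, -0.784, 0.345, 1],
    [64, -189, 60, -0.087, -0.784, 0.345, 1],
    [64, -189, 60, -0.087, -0.784, 0.345, 1]
  ]
}}

```text
t: 4.2
eef_pos: [0.5712, 0.1047, 0.0999]
tool_rot: [0.663, -0.25, -0.294, -0.642]
ft_force: [1.1, -0.9, -1.5]
gripper_width: 0.0495
```

Run:
```python
from h import *
p,d,o=snap("wrist","w3"); print(o["t"],o["eef_pos"],o["gripper_width"],o["ft_force"],o["joints"].round(2)); print(Rn.from_quat(o["tool_rot"]).as_matrix().round(3))
p,d,o=snap("top","t3"); cv2.imwrite("pics/t3c.png",cv2.resize(p[130:280,180:380,::-1],None,fx=4,fy=4,interpolation=cv2.INTER_CUBIC))
```

```text
4.2 [0.5711888  0.10467631 0.09991339] 0.049499834603553464 [ 1.09311451 -0.89655702 -1.45928148] [ 0.25  0.23 -1.11 -0.54 -0.13  0.13]
[[ 0.702 -0.708 -0.069]
 [ 0.047 -0.051  0.998]
 [-0.71  -0.704 -0.003]]
```

View pics/w3.png

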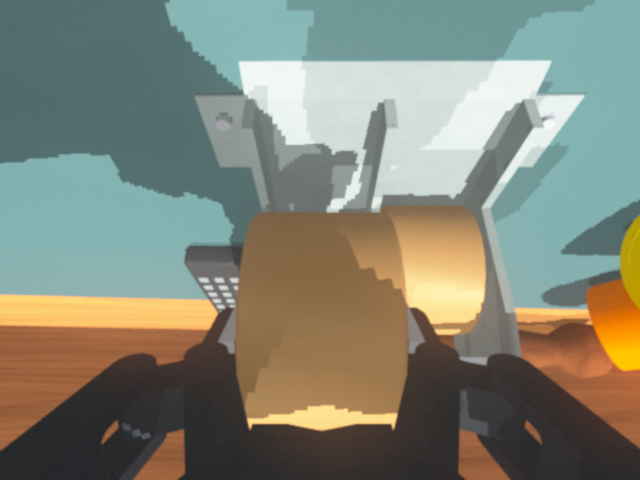

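View pics/t3c.png

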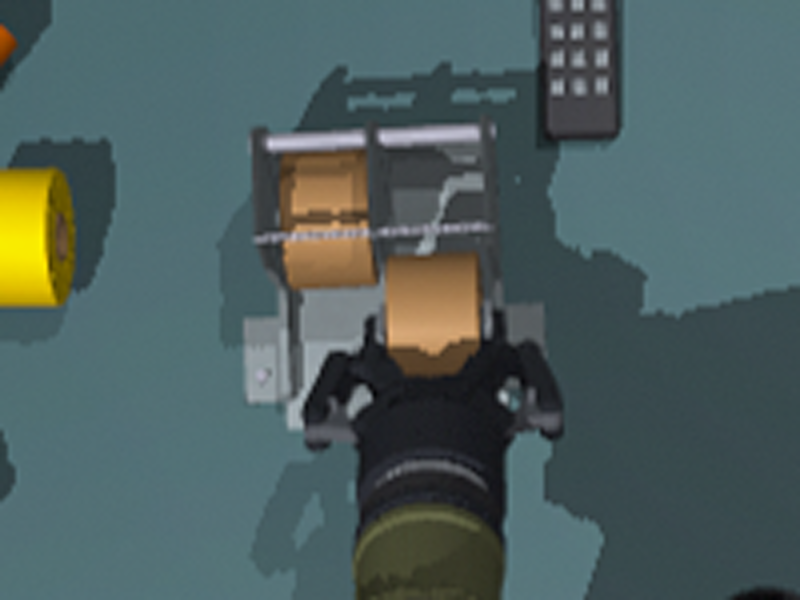

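The wrist view shows the roll held level above the right bay, with the ramp edge running (239,62) to (552,60), parallel to the image. The top view agrees. I re-fit the dispenser from these points.

Run:
```python
from disp import *
o=np.load("pics/w3_obs.npy",allow_pickle=True).item()
p=cv2.imread("pics/w3.png"); cv2.imwrite("pics/w3c.png",cv2.resize(p[40:220,180:600],None,fx=1.9,fy=1.9,interpolation=cv2.INTER_CUBIC))
L=[[-.118,-.0655,0.0],[-.118,.0655,0.0]]
x,r=fit("wrist",[[239,62],[552,60]],L,o); print(x,r.round(1))
for z in (.022,.026):
    G=[[-.1,-.0655,z],[-.1,-.0605,z],[-.1,-.0025,z],[-.1,.0025,z],[-.1,.0605,z],[-.1,.0655,z]]
    x,r=fit("wrist",[[244,100],[258,99],[383,100],[396,99],[527,99],[540,99]],G,o); print(z,x,r.round(1).tolist())
```

```text
[0.64550367 0.14164503 0.07760269] [[ 0.5 -0.1]
 [-0.5 -0.3]]
0.022 [0.62901784 0.13575077 0.07066278] [[-19.8, -0.2], [-21.2, 0.8], [0.2, -0.3], [-0.2, 0.7], [15.7, 0.7], [15.3, 0.7]]
0.026 [0.6255926  0.13463588 0.07061795] [[-25.4, -0.2], [-26.4, 0.8], [-0.0, -0.3], [0.0, 0.7], [20.9, 0.7], [21.0, 0.7]]
```

View pics/w3c.png

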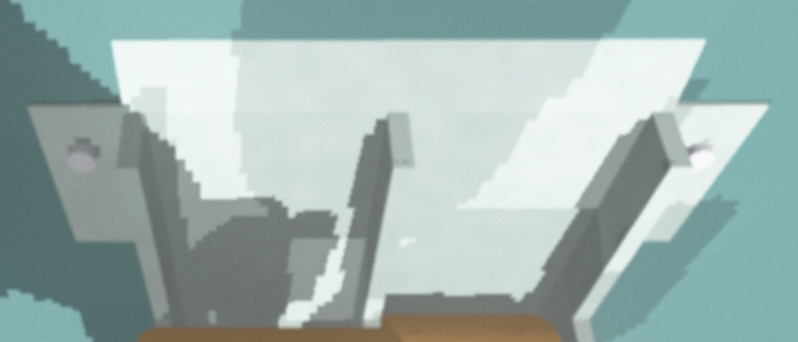

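Run:
```python
from disp import *
o=np.load("pics/w3_obs.npy",allow_pickle=True).item()
def G(z): return [[-.1,-.0655,z],[-.1,-.0605,z],[-.1,-.0025,z],[-.1,.0025,z],[-.1,.0605,z],[-.1,.0655,z]]
b=[[244,100],[258,99],[383,100],[396,99],[527,99],[540,99]]; t=[[242,128],[256,128],[385,127],[397,127],[531.5,128],[544,128]]
L=[[-.118,-.0655,0.0],[-.118,.0655,0.0]]; l=[[239,62],[552,60]]
for nm,uv,P in (("b",b,G(.004)),("t22",t,G(.022)),("t26",t,G(.026)),("all22",l+b+t,L+G(.004)+G(.022)),("all26",l+b+t,L+G(.004)+G(.026))):
    x,r=fit("wrist",uv,P,o); print(nm,x.round(4),np.abs(r).max(0).round(1))
```

```text
b [0.6441 0.1417 0.0751] [4.1 0.8]
t22 [0.6439 0.1401 0.0704] [4.7 1. ]
t26 [0.6401 0.1384 0.0686] [10.1  1.1]
all22 [0.6442 0.1408 0.0722] [5.8 3.7]
all26 [0.644  0.1408 0.0723] [5.7 8.2]
```

Emit:
{"method": "jog_arm", "body": {
  "rows": [
    [0, -1, -20, 0, 0, 0, 1],
    [0, -1, -38, 0, 0, 0, 1],
    [0, -1, -46, 0, 0, 0, 1],
    [0, -1, -50, 0, 0, 0, 1],
    [0, -1, -52, 0, 0, 0, 1],
    [0, -1, -52, 0, 0, 0, 1]
  ]
}}

```text
t: 4.9
eef_pos: [0.5719, 0.1044, 0.0491]
tool_rot: [0.663, -0.248, -0.294, -0.642]
ft_force: [0.2, 0.3, -2.0]
gripper_width: 0.0496
```

Emit:
{"method": "jog_arm", "body": {
  "rows": [
    [0, -1, -2, 0, 0, 0, 1],
    [0, -1, -4, 0, 0, 0, 1],
    [0, -1, -4, 0, 0, 0, 1]
  ]
}}

```text
t: 5.2
eef_pos: [0.5727, 0.1035, 0.0458]
tool_rot: [0.663, -0.248, -0.293, -0.643]
ft_force: [0.3, 0.1, -0.9]
gripper_width: 0.0496
```

Run:
```python
from h import *
p,d,o=snap("wrist","w4"); print(o["t"],o["eef_pos"],o["gripper_width"],o["ft_force"])
p,d,o=snap("scene","s4"); cv2.imwrite("pics/s4c.png",cv2.resize(p[190:330,300:500,::-1],None,fx=4,fy=4,interpolation=cv2.INTER_CUBIC))
```

```text
5.2 [0.57268014 0.10351984 0.04583964] 0.04956031948955349 [ 0.29100084  0.05510086 -0.92734159]
```

View pics/w4.png

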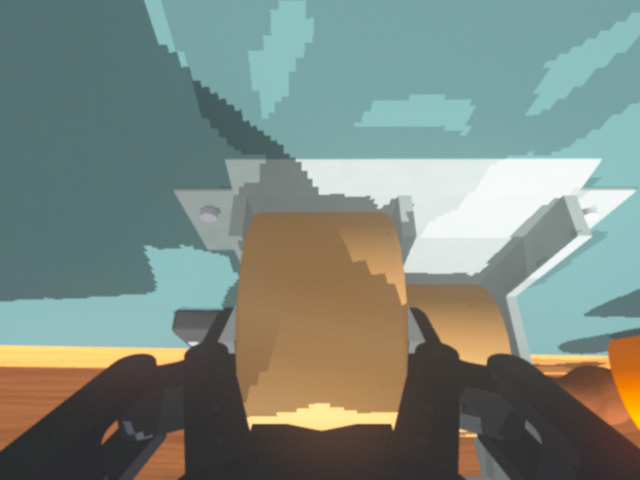

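View pics/s4c.png

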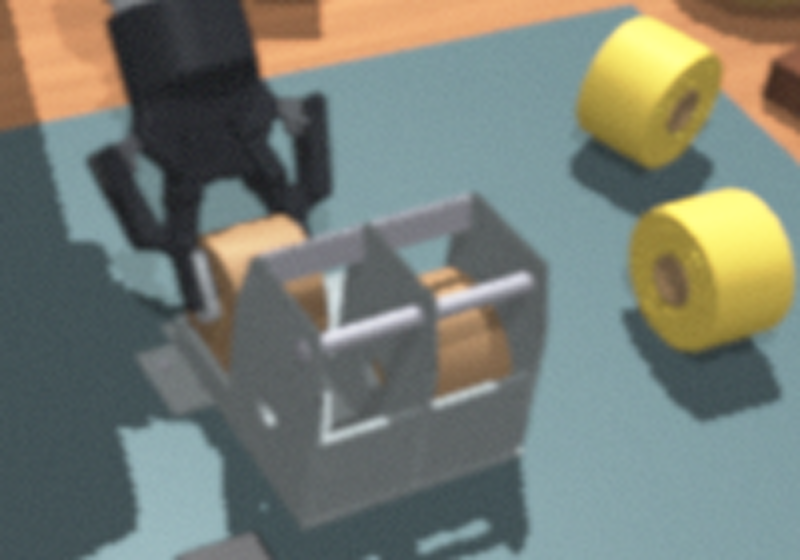

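The wrist view has the roll (about 248 to 398 px) between the right guide wall (247) and the middle one (400). I lower until it touches.

Emit:
{"method": "jog_arm", "body": {
  "rows": [
    [0, 0, -2, 0, 0, 0, 1],
    [0, 0, -4, 0, 0, 0, 1],
    [0, 0, -4, 0, 0, 0, 1]
  ]
}}

```text
t: 5.6
eef_pos: [0.5745, 0.1036, 0.0457]
tool_rot: [0.664, -0.245, -0.29, -0.644]
ft_force: [-12.7, -2.2, 23.1]
gripper_width: 0.0495
```

Emit:
{"method": "jog_arm", "body": {
  "rows": [
    [0, 0, 0, 0, 0, 0, 1],
    [0, 0, 0, 0, 0, 0, -0.5],
    [0, 0, 0, 0, 0, 0, -0.5],
    [0, 0, 0, 0, 0, 0, -0.5],
    [-10, -1, 10, 0, 0, 0, -0.5],
    [-30, -2, 30, 0, 0, 0, -0.5],
    [-60, -4, 50, 0, 0, 0, -0.5],
    [-80, -6, 60, 0, 0, 0, 0],
    [-80, -6, 60, 0, 0, 0, 1],
    [-80, -6, 60, 0, 0, 0, 1],
    [-80, -6, 60, 0, 0, 0, 1]
  ]
}}

```text
t: 6.7
eef_pos: [0.4959, 0.0979, 0.1059]
tool_rot: [0.664, -0.245, -0.29, -0.645]
ft_force: [-0.6, 0.2, -0.5]
gripper_width: 0.0062
```

Run:
```python
from h import *
p,d,o=snap("wrist","w5"); print(o["t"],o["eef_pos"],o["gripper_width"],o["ft_force"]); print(Rn.from_quat(o["tool_rot"]).as_matrix().round(3))
```

```text
6.7 [0.49587029 0.09792345 0.10591973] 0.006151305311208902 [-0.60786323  0.17267361 -0.45118853]
[[ 0.712 -0.698 -0.069]
 [ 0.048 -0.049  0.998]
 [-0.7   -0.714 -0.001]]
```

View pics/w5.png

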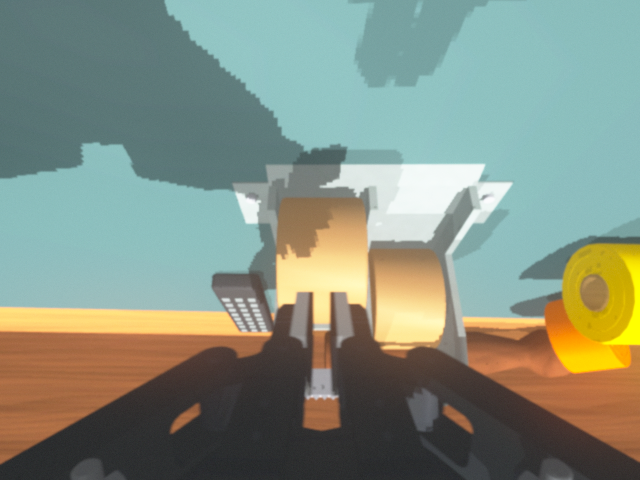

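The roll sits on the bed between the guide walls at (322,240), and the fingers are nearly shut. I push it in.

Emit:
{"method": "jog_arm", "body": {
  "rows": [
    [-4, 0, -30, 0, 0, 0, 1],
    [-4, 0, -60, 0, 0, 0, 1],
    [6, 1, -60, 0, 0, 0, 1],
    [18, 1.5, -60, 0, 0, 0, 1],
    [28, 2, -60, 0, 0, 0, 1],
    [37, 3, -60, 0, 0, 0, 1],
    [46, 3.5, -60, 0, 0, 0, 1],
    [54, 4, -60, 0, 0, 0, 1],
    [62, 4.5, -60, 0, 0, 0, 1],
    [70, 5, -60, 0, 0, 0, 1],
    [76, 5.5, -60, 0, 0, 0, 1],
    [80, 6, -60, 0, 0, 0, 1]
  ],
  "squeeze": 20
}}

```text
t: 7.95
eef_pos: [0.5769, 0.104, 0.0464]
tool_rot: [0.664, -0.245, -0.289, -0.645]
ft_force: [-3.4, -0.2, 4.5]
gripper_width: 0.0
```

Run:
```python
from h import *
p,d,o=snap("wrist","w6"); print(o["t"],o["eef_pos"],o["gripper_width"],o["ft_force"])
```

```text
7.95 [0.5768913  0.10400228 0.04636113] 4.22982702589605e-05 [-3.37648879 -0.20119389  4.46864484]
```

View pics/w6.png

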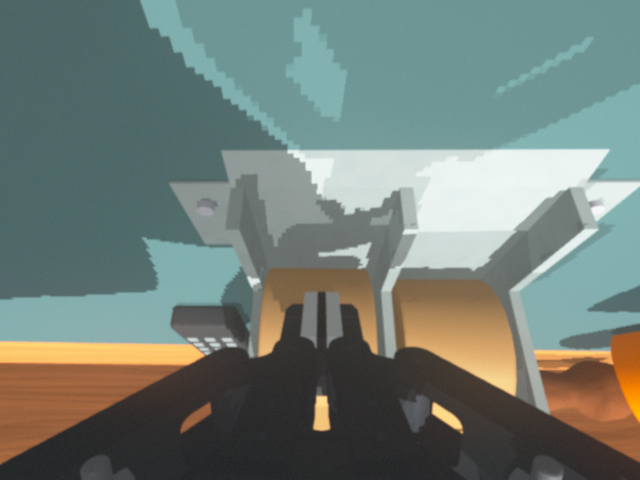

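The roll's near edge (row 268) is still a little short of the old roll's (row 280), so I keep pushing.

Emit:
{"method": "jog_arm", "body": {
  "rows": [
    [4, 0.3, 0, 0, 0, 0, 1],
    [8, 0.6, 0, 0, 0, 0, 1],
    [11, 1, 0, 0, 0, 0, 1],
    [14, 1, 0, 0, 0, 0, 1],
    [16, 1, 0, 0, 0, 0, 1],
    [16, 1, 0, 0, 0, 0, 1]
  ]
}}

```text
t: 8.6
eef_pos: [0.5936, 0.1051, 0.0464]
tool_rot: [0.664, -0.244, -0.289, -0.645]
ft_force: [-1.9, -0.4, 1.9]
gripper_width: 0.0001
```

Run:
```python
from h import *
p,d,o=snap("wrist","w7"); print(o["t"],o["eef_pos"],o["gripper_width"],o["ft_force"])
```

```text
8.6 [0.5936364  0.10510477 0.04644268] 8.174892554578014e-05 [-1.91704422 -0.37732023  1.86991919]
```

View pics/w7.png

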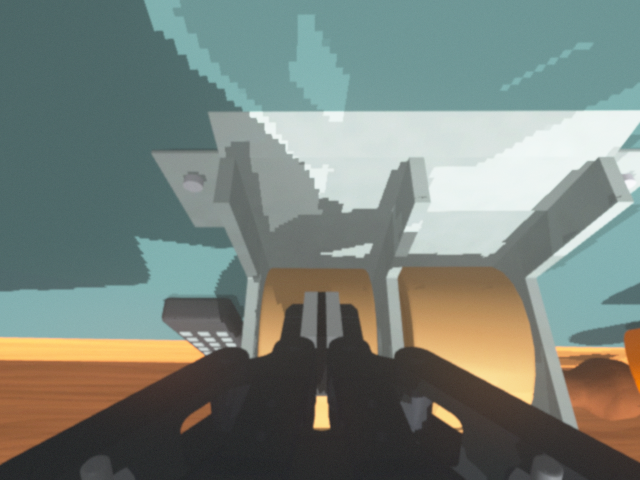

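Both rolls' near edges now line up (268 and 267). I push a few mm more to feel the stop.

Emit:
{"method": "jog_arm", "body": {
  "rows": [
    [1, 0, 0, 0, 0, 0, 1],
    [2, 0, 0, 0, 0, 0, 1],
    [3, 0, 0, 0, 0, 0, 1],
    [3, 0, 0, 0, 0, 0, 1]
  ]
}}

```text
t: 9.05
eef_pos: [0.5943, 0.1049, 0.0458]
tool_rot: [0.664, -0.245, -0.29, -0.645]
ft_force: [-14.0, 0.2, 11.8]
gripper_width: -0.0004
```

Force rose to 14 N: the roll is against the stop. I back off gently and check.

Emit:
{"method": "jog_arm", "body": {
  "rows": [
    [-2, 0, 0, 0, 0, 0, 1],
    [-5, 0, 0, 0, 0, 0, 1],
    [-15, -1, 5, 0, 0, 0, 1],
    [-45, -3, 25, 0, 0, 0, 1],
    [-85, -6, 55, 0, 0, 0, 1],
    [-125, -6, 85, 0, 0, 0, 1],
    [-140, -6, 110, 0, 0, 0, 1],
    [-140, -6, 120, 0, 0, 0, 1]
  ]
}}

```text
t: 9.85
eef_pos: [0.4515, 0.0987, 0.1674]
tool_rot: [0.664, -0.244, -0.29, -0.645]
ft_force: [0.5, 0.1, 0.9]
gripper_width: 0.0
```

Run:
```python
from h import *
p,d,o=snap("wrist","w8"); print(o["t"],o["eef_pos"],o["gripper_width"],o["ft_force"],o["joints"].round(2))
p2,d2,o2=snap("top","t8"); cv2.imwrite("pics/t8c.png",cv2.resize(p2[130:280,180:380,::-1],None,fx=4,fy=4,interpolation=cv2.INTER_CUBIC))
C=cloud("wrist",d,o)
```

```text
9.85 [0.45153733 0.09865076 0.16742565] 8.651956858232968e-06 [0.51085243 0.14537739 0.86993232] [ 0.35 -0.15 -1.21 -0.27 -0.2   0.2 ]
```

View pics/w8.png

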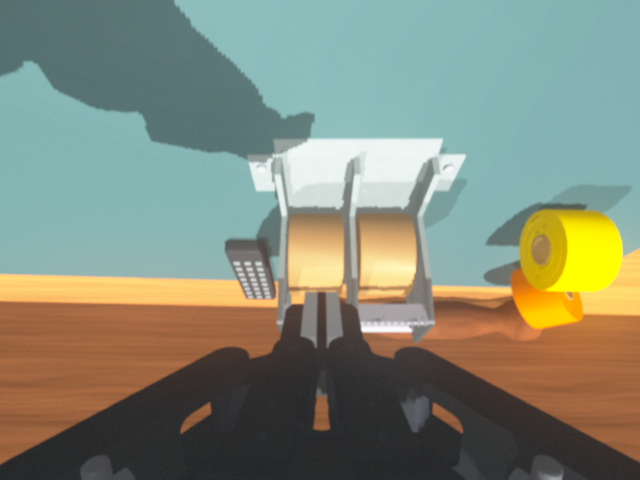

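View pics/t8c.png

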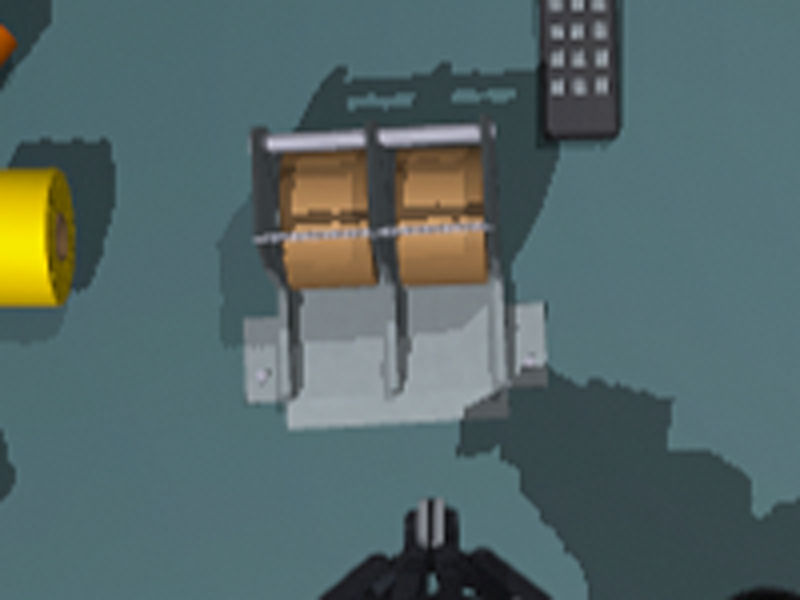

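Both rolls now sit side by side at the stop: top crop (325,220) and (440,215). Next is the spindle. I compute the turn to a tool-down pose with the jaws along x and the camera on the -y side.

Run:
```python
from h import *
o=bot.observe(); R=Rn.from_quat(o["tool_rot"])
T=Rn.from_matrix(np.array([[0,0,-1],[0,-1,0],[-1,0,0]],float))
rv=(T*R.inv()).as_rotvec(); print(rv,np.linalg.norm(rv))
for f in np.arange(1,16)/15: print((rv*f).round(3).tolist())
# mug location
d=np.load("pics/top0.npy");C=cloud("top",d); print(C[296,371], onz("top",[[371,296]],.095))
```

```text
[-0.64199374  0.59744787  1.4139581 ] 1.6638441675077968
[-0.043, 0.04, 0.094]
[-0.086, 0.08, 0.189]
[-0.128, 0.119, 0.283]
[-0.171, 0.159, 0.377]
[-0.214, 0.199, 0.471]
[-0.257, 0.239, 0.566]
[-0.3, 0.279, 0.66]
[-0.342, 0.319, 0.754]
[-0.385, 0.358, 0.848]
[-0.428, 0.398, 0.943]
[-0.471, 0.438, 1.037]
[-0.514, 0.478, 1.131]
[-0.556, 0.518, 1.225]
[-0.599, 0.558, 1.32]
[-0.642, 0.597, 1.414]
[ 0.38875493 -0.08405673  0.00195048] [[ 0.38524454 -0.07748123  0.095     ]]
```

Emit:
{"method": "jog_arm", "body": {
  "rows": [
    [0, -25, 30, -0.053, 0.05, 0.118, 0.5],
    [0, -60, 55, -0.107, 0.1, 0.236, 0],
    [0, -100, 75, -0.16, 0.149, 0.353, -0.4],
    [0, -140, 85, -0.214, 0.199, 0.471, -0.4],
    [0, -180, 85, -0.267, 0.249, 0.589, -0.4],
    [0, -220, 85, -0.321, 0.299, 0.707, -0.4],
    [0, -260, 85, -0.374, 0.348, 0.825, -0.4],
    [0, -300, 85, -0.428, 0.398, 0.943, -0.4],
    [0, -345, 85, -0.481, 0.448, 1.06, -0.4],
    [0, -390, 85, -0.535, 0.498, 1.178, -0.4],
    [0, -430, 80, -0.588, 0.548, 1.296, -0.4],
    [0, -464, 75, -0.642, 0.597, 1.414, -0.4]
  ]
}}

```text
t: 11.15
eef_pos: [0.4551, -0.3681, 0.2412]
tool_rot: [0.715, -0.011, -0.699, -0.031]
ft_force: [0.6, 0.5, -0.9]
gripper_width: 0.0597
```

Run:
```python
from h import *
o=bot.observe(); R=Rn.from_quat(o["tool_rot"])
T=Rn.from_matrix(np.array([[0,0,-1],[0,-1,0],[-1,0,0]],float))
print(o["t"],o["eef_pos"],o["joints"].round(2),(T*R.inv()).as_rotvec(),o["gripper_width"])
```

```text
11.15 [ 0.45512075 -0.36813815  0.24115627] [-0.7   0.36  0.02  1.22  0.04 -2.21] [-0.02761332  0.02256737  0.06009597] 0.05972251062112776
```

Emit:
{"method": "jog_arm", "body": {
  "rows": [
    [-5, 0, 0, -0.028, 0.023, 0.06, -0.4],
    [-5, 0, 0, -0.028, 0.023, 0.06, -0.4]
  ]
}}

```text
t: 11.35
eef_pos: [0.4503, -0.3686, 0.2378]
tool_rot: [-0.706, -0.001, 0.708, 0.001]
ft_force: [-0.5, 0.3, -0.6]
gripper_width: 0.0597
```

Run:
```python
from h import *
p,d,o=snap("wrist","w9"); print(o["t"],o["eef_pos"],o["gripper_width"],o["ft_force"]); print(Rn.from_quat(o["tool_rot"]).as_matrix().round(3))
```

```text
11.35 [ 0.45034408 -0.36859337  0.23781345] 0.05971453063003771 [-0.54207713  0.3358109  -0.56592351]
[[-0.004 -0.001 -1.   ]
 [ 0.002 -1.     0.001]
 [-1.    -0.002  0.004]]
```

View pics/w9.png

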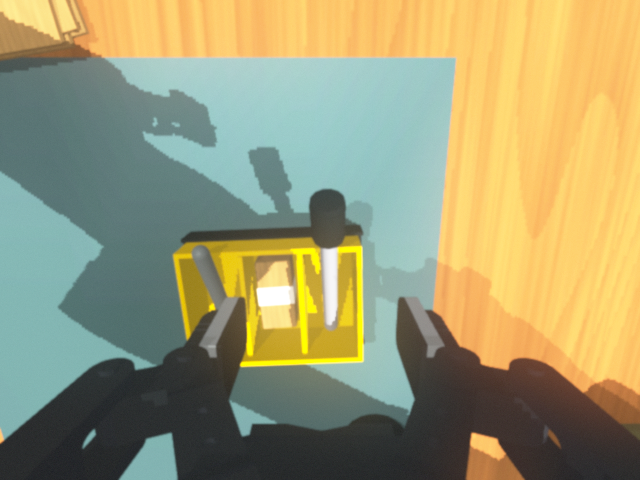

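The knob is at (326,218), and its rod runs to the tip near (331,325). The marker is in the far tub at (203,255). I fit the spindle axis.

Run:
```python
from h import *
from scipy.optimize import least_squares
o=np.load("pics/w9_obs.npy",allow_pickle=True).item(); p=np.load("pics/w9_rgb.npy");d=np.load("pics/w9.npy");C=cloud("wrist",d,o)
hsv=cv2.cvtColor(p,cv2.COLOR_RGB2HSV)
mk=np.zeros((480,640),np.uint8); mk[180:256,300:355]=1; mk&=((hsv[...,2]<60)&(C[...,2]>.075)&(C[...,2]<.14)).astype(np.uint8); mk=cv2.erode(mk,np.ones((3,3)))>0
mr=np.zeros((480,640),np.uint8); mr[252:325,316:344]=1; mr&=((hsv[...,1]<60)&(hsv[...,2]>120)&(C[...,2]>.005)&(C[...,2]<.1)).astype(np.uint8); mr=cv2.erode(mr,np.ones((3,3)))>0
Pk,Pr=C[mk],C[mr]; print(len(Pk),len(Pr),Pk.mean(0),Pr.mean(0))
def res(q):
    c=np.array([q[0],-.36,q[1]]);a=np.array([q[2],1,q[3]]);a/=np.linalg.norm(a); out=[]
    for P,r in ((Pk,.013),(Pr,.007)):
        v=P-c; v=v-np.outer(v@a,a); out.append((np.linalg.norm(v,axis=1)-r)*np.sqrt(500/len(P)))
    return np.concatenate(out)
r=least_squares(res,[.444,.09,0,-.6],loss='soft_l1',f_scale=.002); print(r.x,np.abs(r.fun).mean())
a=np.array([r.x[2],1,r.x[3]]);a/=np.linalg.norm(a); c=np.array([r.x[0],-.36,r.x[1]])
print("axis",a,"lean",np.degrees(np.arcsin(-a[2])))
s=(Pk-c)@a; sr=(Pr-c)@a; print("knob s",np.percentile(s,[1,99]),"rod s",np.percentile(sr,[1,99]))
# pixel silhouettes of knob ends
v,u=np.nonzero(mk); print("knob px",u.min(),u.max(),v.min(),v.max())
print("axis at knob mid (s of rod start -20mm):")
km=np.percentile(sr,1)-.02; print(c+a*(np.percentile(s,[1,99]).mean()), c+a*km, "tip from far end", c+a*(np.percentile(s,1)+.184))
for s0 in np.linspace(-.06,.04,6): print(s0,proj("wrist",c+a*s0,o).round(1))
```

```text
0 808 [nan nan nan] [ 0.44253449 -0.30301597  0.05647625]<stdin>:7: RuntimeWarning: Mean of empty slice.
  ret = um.true_divide(
Traceback (most recent call last):
ZeroDivisionError: division by zero
```

```bash
cat > spin.py <<'E'
from h import *
from scipy.optimize import least_squares
E
python3 - <<'E'
from spin import *
o=np.load("pics/w9_obs.npy",allow_pickle=True).item(); p=np.load("pics/w9_rgb.npy");d=np.load("pics/w9.npy");C=cloud("wrist",d,o)
hsv=cv2.cvtColor(p,cv2.COLOR_RGB2HSV)
print(p[218,326],hsv[218,326],d[218,326],C[218,326],p[230,290]); 
for v in (195,205,215,225,235,245): print(v,C[v,326].round(3),p[v,326],C[v,312].round(3),C[v,340].round(3))
mr=np.zeros((480,640),np.uint8); mr[252:325,316:344]=1; mr&=((hsv[...,1]<60)&(hsv[...,2]>120)&(C[...,2]>.005)&(C[...,2]<.1)).astype(np.uint8); mr=cv2.erode(mr,np.ones((3,3)))>0
mk=np.zeros((480,640),np.uint8); mk[180:256,300:355]=1; mk&=((p.max(-1)<70)&(C[...,2]>.07)&(C[...,2]<.15)).astype(np.uint8); print(mk.sum())
mk=cv2.erode(mk,np.ones((3,3)))>0
Pk,Pr=C[mk],C[mr]; print(len(Pk),len(Pr))
sets=[(Pr,.007)]+([(Pk,.013)] if len(Pk)>20 else [])
def res(q):
    c=np.array([q[0],-.36,q[1]]);a=np.array([q[2],1,q[3]]);a/=np.linalg.norm(a); out=[]
    for P,r in sets:
        v=P-c; v=v-np.outer(v@a,a); out.append((np.linalg.norm(v,axis=1)-r)*np.sqrt(500/len(P)))
    return np.concatenate(out)
r=least_squares(res,[.444,.09,0,-.6],loss='soft_l1',f_scale=.002); print(r.x,np.abs(r.fun).mean())
a=np.array([r.x[2],1,r.x[3]]);a/=np.linalg.norm(a); c=np.array([r.x[0],-.36,r.x[1]])
print("axis",a,"lean",np.degrees(np.arcsin(-a[2])))
sr=(Pr-c)@a; print("rod s",np.percentile(sr,[1,99]))
if len(Pk)>20:
    s=(Pk-c)@a; print("knob s",np.percentile(s,[1,99]),"mid",c+a*np.percentile(s,[1,99]).mean())
for s0 in np.linspace(-.06,.04,6): print(round(s0,3),(c+a*s0).round(4),proj("wrist",c+a*s0,o).round(1))
E
```

```text
[77 79 71] [38 26 79] 0.2664732 [ 0.4466374  -0.38012787  0.11235818] [71 67 55]
195 [ 0.446 -0.394  0.101] [63 70 68] [ 0.456 -0.394  0.101] [ 0.437 -0.395  0.103]
205 [ 0.447 -0.389  0.109] [67 71 67] [ 0.456 -0.389  0.108] [ 0.437 -0.389  0.11 ]
215 [ 0.447 -0.382  0.113] [78 79 73] [ 0.456 -0.381  0.106] [ 0.437 -0.382  0.11 ]
225 [ 0.447 -0.374  0.108] [84 82 72] [ 0.457 -0.372  0.098] [ 0.436 -0.373  0.103]
235 [ 0.446 -0.365  0.103] [88 85 71] [ 0.457 -0.362  0.093] [ 0.436 -0.364  0.098]
245 [ 0.446 -0.356  0.097] [92 86 70] [ 0.458 -0.342  0.054] [ 0.434 -0.343  0.057]
38
0 808
[ 0.44456205  0.08481893 -0.0411122  -0.62609869] 0.00022010219098058233
axis [-0.03482472  0.8470654  -0.53034654] lean 32.028871799917994
rod s [0.01535387 0.12595928]
-0.06 [ 0.4467 -0.4108  0.1166] [[326.2 174.3]]
-0.04 [ 0.446  -0.3939  0.106 ] [[326.9 196.8]]
-0.02 [ 0.4453 -0.3769  0.0954] [[327.5 216.9]]
0.0 [ 0.4446 -0.36    0.0848] [[328.1 235. ]]
0.02 [ 0.4439 -0.3431  0.0742] [[328.6 251.3]]
0.04 [ 0.4432 -0.3261  0.0636] [[329.  266.2]]
```

Emit:
{"method": "jog_arm", "body": {
  "rows": [
    [-5, -7.5, -40, 0, 0, 0.041, -0.4],
    [-5, -7.5, -80, 0, 0, 0.041, -0.4],
    [-5, -7.5, -115, 0, 0, 0.041, -0.4],
    [-5, -7.5, -140, 0, 0, 0.041, -0.4],
    [-5, -7.5, -151, 0, 0, 0.041, -0.4],
    [-5, -7.5, -152, 0, 0, 0.041, -0.4]
  ]
}}

```text
t: 12.0
eef_pos: [0.4441, -0.3744, 0.0852]
tool_rot: [-0.705, -0.016, 0.709, -0.012]
ft_force: [0.3, -0.1, 0.5]
gripper_width: 0.06
```

Run:
```python
from h import *
p,d,o=snap("wrist","w10"); print(o["t"],o["eef_pos"],o["gripper_width"],o["ft_force"]); print(Rn.from_quat(o["tool_rot"]).as_matrix().round(3))
```

```text
12.0 [ 0.44407707 -0.37437346  0.08516148] 0.06001164914566306 [ 0.26950194 -0.12120856  0.48860522]
[[-0.005  0.039 -0.999]
 [ 0.005 -0.999 -0.039]
 [-1.    -0.005  0.005]]
```

View pics/w10.png

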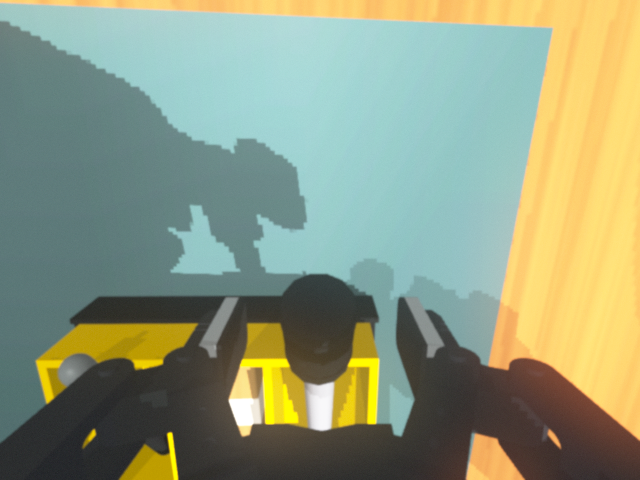

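The knob sits centred between the pads at (318,330). Close.

Emit:
{"method": "jog_arm", "body": {
  "rows": [
    [1, -2, 3, 0, 0, 0, -0.4],
    [1, -2, 3, 0, 0, 0, 0.2],
    [1, -2, 3, 0, 0, 0, 1],
    [1, -2, 3, 0, 0, 0, 1],
    [1, -2, 3, 0, 0, 0, 1],
    [1, -2, 3, 0, 0, 0, 1],
    [1, -2, 3, 0, 0, 0, 1]
  ],
  "squeeze": 90
}}

```text
t: 12.75
eef_pos: [0.4465, -0.3781, 0.0905]
tool_rot: [-0.706, -0.014, 0.708, -0.013]
ft_force: [-1.7, -2.1, 6.5]
gripper_width: 0.0235
```

Run:
```python
from h import *
p,d,o=snap("wrist","w11"); print(o["t"],o["eef_pos"],o["gripper_width"],o["ft_force"]); print(Rn.from_quat(o["tool_rot"]).as_matrix().round(3))
cv2.imwrite("pics/w11c.png",cv2.resize(cv2.convertScaleAbs(p[240:460,200:460,::-1],alpha=1.8),None,fx=3,fy=2.7))
p,d,o=snap("scene","s11"); cv2.imwrite("pics/s11c.png",cv2.resize(p[150:330,50:250,::-1],None,fx=4,fy=3.3,interpolation=cv2.INTER_CUBIC))
```

```text
12.75 [ 0.44653124 -0.3781365   0.0904632 ] 0.023489289558152167 [-1.71167401 -2.13447882  6.45963953]
[[-0.002  0.038 -0.999]
 [ 0.001 -0.999 -0.038]
 [-1.    -0.001  0.002]]
```

View pics/w11c.png

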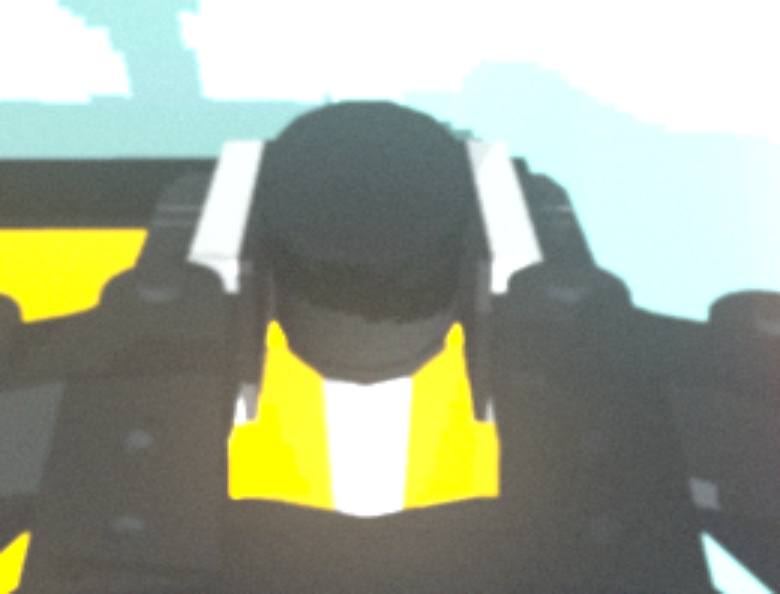

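View pics/s11c.png

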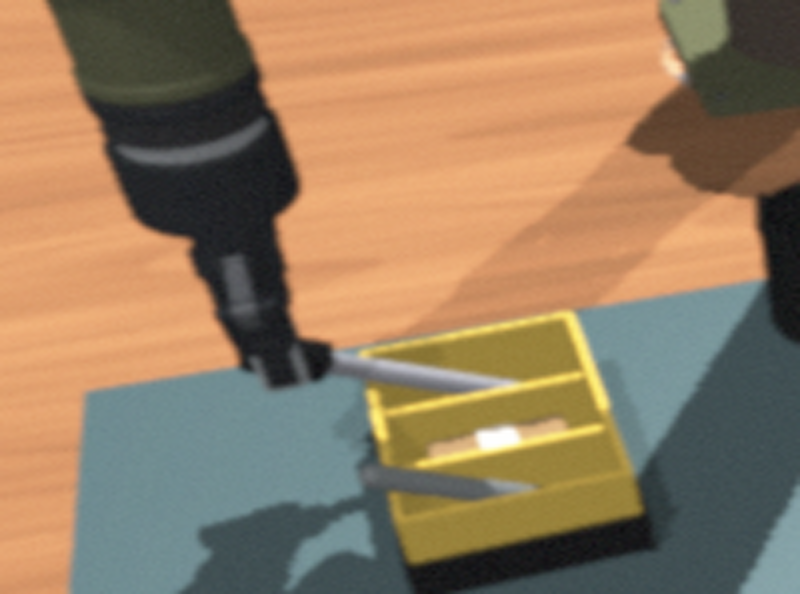

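The knob is firmly gripped by both pads. I lift it out along the lean, then up.

Emit:
{"method": "jog_arm", "body": {
  "rows": [
    [0, -6, 6, 0, 0, 0, 1],
    [0, -16, 14, 0, 0, 0, 1],
    [1, -26, 30, 0, 0, 0, 1],
    [1, -32, 60, 0, 0, 0, 1],
    [1, -36, 95, 0, 0, 0, 1],
    [1, -36, 120, 0, 0, 0, 1],
    [1, -36, 120, 0, 0, 0, 1]
  ]
}}

```text
t: 13.55
eef_pos: [0.4494, -0.4167, 0.2149]
tool_rot: [0.708, 0.012, -0.705, 0.015]
ft_force: [0.3, -0.8, -1.8]
gripper_width: 0.0234
```

Run:
```python
from h import *
p,d,o=snap("wrist","w12"); print(o["t"],o["eef_pos"],o["gripper_width"],o["ft_force"]); print(Rn.from_quat(o["tool_rot"]).as_matrix().round(3))
p,d,o=snap("top","t12"); cv2.imwrite("pics/t12c.png",cv2.resize(p[180:320,380:580,::-1],None,fx=4,fy=4,interpolation=cv2.INTER_CUBIC))
p,d,o=snap("scene","s12"); cv2.imwrite("pics/s12c.png",cv2.resize(p[150:330,50:250,::-1],None,fx=4,fy=3.3,interpolation=cv2.INTER_CUBIC))
```

```text
13.55 [ 0.44937356 -0.41668554  0.21489592] 0.023357651122823883 [ 0.29792492 -0.7894546  -1.80991999]
[[ 0.004  0.038 -0.999]
 [-0.004 -0.999 -0.038]
 [-1.     0.004 -0.004]]
```

View pics/t12c.png

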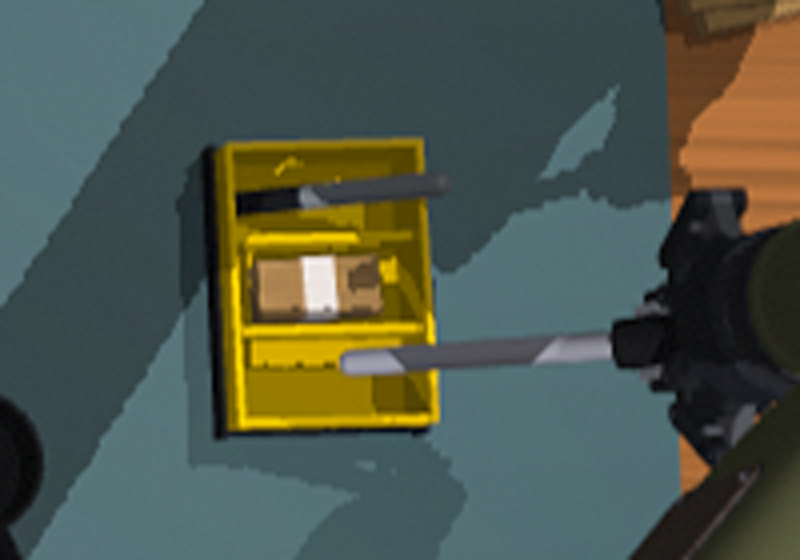

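View pics/s12c.png

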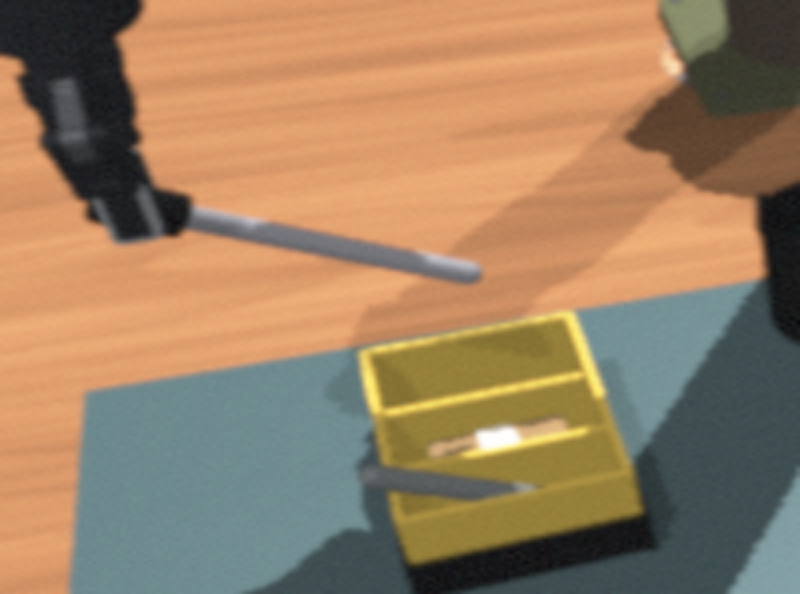

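View pics/w12.png

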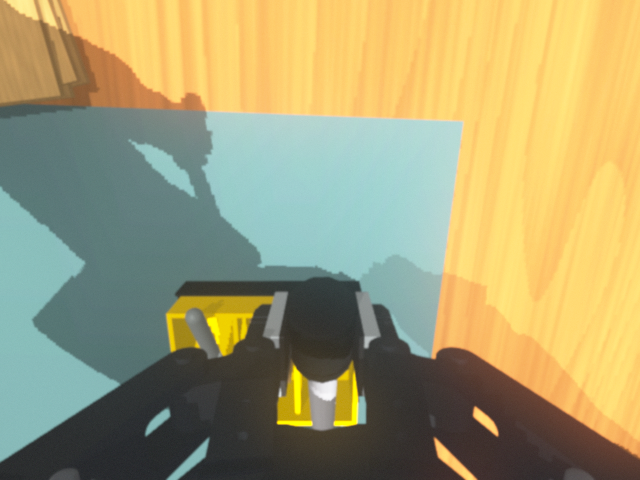

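```bash
cat > rod.py <<'E'
from spin import *
def rodfit(n,tag,c0,a0,obs=None,rad=.007,s0=-.02,s1=.1,tol=.012):
    o=np.load(f"pics/{tag}_obs.npy",allow_pickle=True).item(); d=np.load(f"pics/{tag}.npy"); C=cloud(n,d,o).reshape(-1,3); C=C[(d>0).ravel()]
    v=C-c0; s=v@a0; r=np.linalg.norm(v-np.outer(s,a0),axis=1); k=(s>s0)&(s<s1)&(r<tol); P=C[k]
    A,oc,_=campose(n,o)
    e1=np.cross(a0,[0,0,1.]);e1/=np.linalg.norm(e1); e2=np.cross(e1,a0)
    def f(q):
        a=a0+q[2]*e1+q[3]*e2;a/=np.linalg.norm(a); v=P-(c0+q[0]*e1+q[1]*e2); v=v-np.outer(v@a,a); return np.linalg.norm(v,axis=1)-rad
    r=least_squares(f,[0,0,0,0],loss='soft_l1',f_scale=.002); q=r.x
    a=a0+q[2]*e1+q[3]*e2;a/=np.linalg.norm(a); return len(P),q,c0+q[0]*e1+q[1]*e2,a,np.abs(r.fun).mean()
E
python3 - <<'E'
from rod import *
o11=np.load("pics/w11_obs.npy",allow_pickle=True).item();o12=np.load("pics/w12_obs.npy",allow_pickle=True).item()
km=np.array([.4451,-.3719,.0923]);a=np.array([-.0348,.847,-.530]);a/=np.linalg.norm(a)
M1=Rn.from_quat(o11["tool_rot"]).as_matrix();M2=Rn.from_quat(o12["tool_rot"]).as_matrix()
kt=M1.T@(km-o11["eef_pos"]);at=M1.T@a; print("tool: knob",kt,"axis",at)
k2=M2@kt+o12["eef_pos"];a2=M2@at; tip=k2+.164*a2; print("pred knob",k2,"tip",tip,a2)
for n,t in (("top","t12"),("scene","s12")):
    print(n,"tip px",proj(n,tip),"shoulder px",proj(n,k2+.02*a2))
    mid=k2+.06*a2; r=rodfit(n,t,mid,a2,s0=-.03,s1=.085); print(r)
    print(" in tool: axis",M2.T@r[3]," knob-ish",M2.T@(r[2]-.06*r[3]-o12["eef_pos"]))
E
```

```text
tool: knob [-0.00182736 -0.00628877  0.00119511] axis [ 0.53115135 -0.84727539  0.00162918]
pred knob [ 0.44793494 -0.4104385   0.21669066] tip [ 0.44282121 -0.27196341  0.12897237] [-0.0311813   0.84436032 -0.53486762]
top tip px [[463.77730898 269.81836636]] shoulder px [[533.05931435 265.58612778]]
(381, array([ 0.00037112, -0.00144128, -0.00495909,  0.00662822]), array([ 0.44646337, -0.36053356,  0.18338081]), array([-0.0362666 ,  0.84769107, -0.52924907]), np.float64(0.0014201297083732039))
 in tool: axis [ 0.52549676 -0.85077029  0.0065621 ]  knob-ish [-0.00026539 -0.00531328  0.00053365]
scene tip px [[170.36087409 232.46180576]] shoulder px [[ 96.26576838 214.04220259]]
(442, array([ 6.74084110e-05, -2.62329819e-03, -1.13005630e-02,  3.98593569e-03]), array([ 0.4461832 , -0.36117656,  0.18238208]), array([-0.04254979,  0.84601305, -0.53146161]), np.float64(0.0010650257548357695))
 in tool: axis [ 0.52768911 -0.84933942  0.01291314]  knob-ish [ 0.00060329 -0.00477151  0.00046092]
```

The in-hand fit agrees with the tray fit: about 32 degrees, centred in the jaws, and the predicted tip pixels match to 1 px. Now I check the hole in the scene image.

Run:
```python
from disp import *
for t in ("scene0","s4","s12"):
    p=cv2.imread(f"pics/{t}.png"); cv2.imwrite(f"pics/{t}_hole.png",cv2.resize(p[265:325,345:425],None,fx=8,fy=8,interpolation=cv2.INTER_CUBIC))
print(campose("scene")[1],campose("top")[1])
q=(.6435,.1405,.072)
def W(l,q=q):
    c,s=np.cos(q[2]),np.sin(q[2]); l=np.atleast_2d(l); return np.c_[q[0]+c*l[:,0]-s*l[:,1],q[1]+s*l[:,0]+c*l[:,1],l[:,2]]
th=np.linspace(0,2*np.pi,8,endpoint=False); 
print(proj("scene",W([0,-.0655,.044])),proj("scene",W(np.c_[.009*np.cos(th),0*th-.0655,.044+.009*np.sin(th)])).round(1).tolist())
print("plate corners",proj("scene",W([[.044,-.0655,0],[.044,-.0655,.084],[.034,-.0655,.122],[-.028,-.0655,.122],[.044,.0655,0],[.034,.0655,.122],[-.028,.0655,.122]])).round(1).tolist())
```

```text
[ 1.26253767 -0.25586985  0.73383429] [0.33514247 0.01636766 1.42304972]
[[365.38213467 291.54107282]] [[367.5, 294.5], [367.1, 291.4], [365.7, 288.3], [364.1, 287.2], [363.3, 288.6], [363.7, 291.7], [365.0, 294.7], [366.6, 295.9]]
plate corners [[374.1, 321.6], [378.0, 291.8], [377.2, 273.7], [361.6, 253.7], [429.2, 303.0], [436.2, 255.9], [418.6, 237.6]]
```

View pics/s12_hole.png

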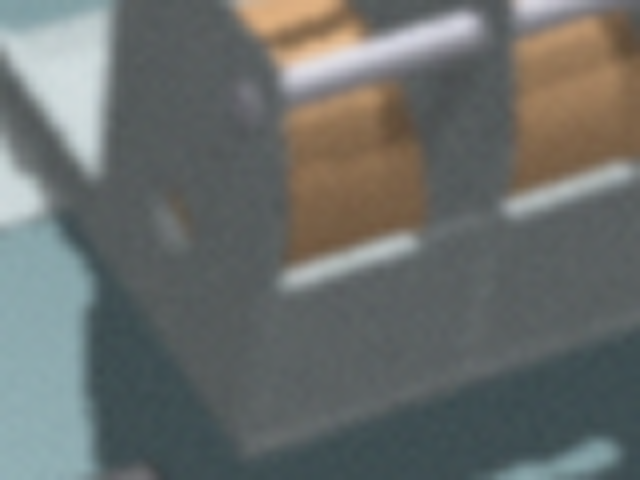

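Run:
```python
from h import *
th=.072; X=np.array([np.cos(th),np.sin(th),0]);Y=np.array([-np.sin(th),np.cos(th),0])
p=cv2.imread("pics/t8.png")
# subpixel column profiles: bar (bright) and blade rows
g=cv2.cvtColor(p,cv2.COLOR_BGR2GRAY).astype(float)
def cent(cols,r0,r1):
    out=[]
    for c in cols:
        col=g[r0:r1,c]; w=np.clip(col-np.percentile(col,60),0,None); out.append([c,(w*np.arange(r0,r1)).sum()/w.sum()])
    return np.array(out)
bar=np.r_[cent(range(250,270),158,172),cent(range(278,299),158,172)]
bl=np.r_[cent(range(252,272),183,193),cent(range(280,299),183,193)]
print(bar[::8].round(1).tolist()); print(bl[::8].round(1).tolist())
Bw=onz("top",bar,.1105); Lw=onz("top",bl,.122)
for nm,P,lx in (("bar",Bw,.028),("blade",Lw,-.026)):
    f=np.polyfit(P[:,1],P[:,0],1); print(nm,"slope",-np.arctan(f[0]),"x at y=.1405+..:", f)
    # local: P = O + X*lx + Y*s -> O.x at O.y=.1405
    d=(P-np.array([0,.1405,0]))@X - lx; print("  O.x =",np.median(d)/X[0], d.std())
im=cv2.resize(p[155:245,235:320],None,fx=8,fy=6.5,interpolation=cv2.INTER_CUBIC);cv2.imwrite("pics/t8d.png",im)
p=cv2.imread("pics/t12.png"); im=cv2.resize(p[155:245,235:320],None,fx=8,fy=6.5,interpolation=cv2.INTER_CUBIC);cv2.imwrite("pics/t12d.png",im)
```

```text
[[250.0, 165.2], [258.0, 164.9], [266.0, 164.5], [282.0, 163.7], [290.0, 163.1], [298.0, 162.8]]
[[252.0, 190.3], [260.0, 188.1], [268.0, 187.8], [284.0, 187.7], [292.0, 187.5]]
bar slope 0.07162589034358054 x at y=.1405+..: [-0.07174863  0.68158875]
  O.x = 0.6434082439990831 0.00014659941681621107
blade slope 0.059719591731930095 x at y=.1405+..: [-0.05979069  0.62381406]
  O.x = 0.6415522312852129 0.0015789161679875552
```

View pics/t12d.png

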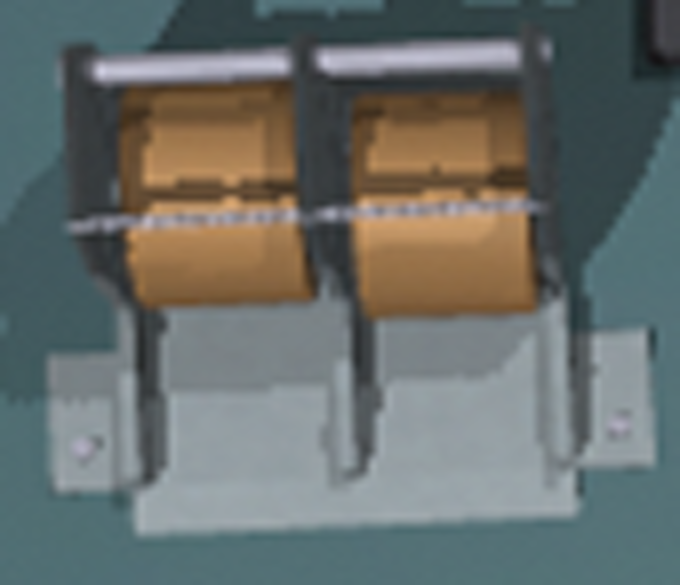

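The right roll's near edge now looks closer to the robot than before. I compare the two top views.

Run:
```python
from spin import *
th=.072; X=np.array([np.cos(th),np.sin(th),0]);Y=np.array([-np.sin(th),np.cos(th),0]);O=np.array([.6435,.1405,0])
# front edge of rolls per column: brown->grey transition rows 195..210
for t in ("t8","t12"):
    p=np.load(f"pics/{t}_rgb.npy").astype(float); s=p[...,0]-p[...,2]
    for nm,cols in (("old",range(254,272)),("new",range(281,299))):
        e=[]
        for c in cols:
            col=s[192:212,c]; k=np.where(col>40)[0]; e.append(192+k.max() if len(k) else np.nan)
        # silhouette point: world at tangent z~? use z=.06 front-upper; relative comparison
        P=onz("top",np.c_[list(cols),e],.05); l=(P-O)@X; print(t,nm,np.nanmedian(e),"local x of front edge",np.nanmedian(l))
    d=np.load(f"pics/{t}.npy"); C=cloud("top",d); hsv=cv2.cvtColor(p.astype(np.uint8),cv2.COLOR_RGB2HSV)
    m=(hsv[...,0]<25)&(hsv[...,1]>90)&(C[...,2]>.05)&(C[...,2]<.092); L=np.stack([(C-O)@X,(C-O)@Y],-1)
    for nm,y0 in (("old",.0315),("new",-.0315)):
        k=m&(abs(L[...,1]-y0)<.022)&(abs(L[...,0])<.05); a=L[k][:,0];z=C[k][:,2]
        r=least_squares(lambda q:np.hypot(a-q[0],z-q[1])-.04,[0,.044],loss='soft_l1',f_scale=.002); print("   ",nm,k.sum(),r.x)
```

```text
t8 old 201.0 local x of front edge -0.0408702916076576
t8 new 200.0 local x of front edge -0.042810182982793085
    old 587 [-0.0005208   0.04464698]
    new 597 [-0.0027332   0.04523971]
t12 old 201.0 local x of front edge -0.0408702916076576
t12 new 202.0 local x of front edge -0.047852202524384095
    old 591 [-0.00088477  0.0445484 ]
    new 594 [-0.00810807  0.04482943]
```

The loaded roll has crept about 5 mm off the stop since t8. I'll nudge it back gently with the side of the spindle's rod on the way, then insert at once. Computing the poses.

```bash
cat > tgt.py <<'E'
from h import *
Q=(.6433,.1405,.072)
def loc2w(l,q=Q):
    c,s=np.cos(q[2]),np.sin(q[2]); return np.array([q[0]+c*l[0]-s*l[1],q[1]+s*l[0]+c*l[1],l[2]])
def target(l,kt=(-.001,-.0055,0.),ang=np.arctan2(.5285,.849),q=Q,pitch=0.):
    """tool pose such that knob mid is at local l, axis along local +y"""
    th=q[2]; A=np.array([-np.sin(th)*np.cos(pitch),np.cos(th)*np.cos(pitch),np.sin(pitch)]); X=np.array([np.cos(th),np.sin(th),0]); Z=np.cross(X,A)
    tx=np.sin(ang)*A-np.cos(ang)*Z; ty=-np.cos(ang)*A-np.sin(ang)*Z; tz=np.cross(tx,ty)
    R=np.c_[tx,ty,tz]; return loc2w(l,q)-R@np.array(kt),Rn.from_matrix(R)
def delta(l,**k):
    o=bot.observe(); p,R=target(l,**k); rv=(R*Rn.from_quat(o["tool_rot"]).inv()).as_rotvec()
    return ((p-o["eef_pos"])*1000).round(1).tolist(),rv.round(3).tolist(),p.round(4).tolist()
E
python3 - <<'E'
from tgt import *
print(bot.observe()["eef_pos"],bot.observe()["t"])
print(delta((-.080,-.174,.147))); print(delta((-.080,-.174,.047)))
E
```

```text
[ 0.44700432 -0.41400989  0.20946604] 13.7
([129.3, 371.1, -66.2], [0.554, 0.028, 0.032], [0.5763, -0.0429, 0.1432])
([129.3, 371.1, -166.2], [0.554, 0.028, 0.032], [0.5763, -0.0429, 0.0432])
```

Emit:
{"method": "jog_arm", "body": {
  "rows": [
    [13, 30, 0, 0.06, 0.003, 0.003, 1],
    [26, 65, 0, 0.12, 0.006, 0.007, 1],
    [39, 102, 0, 0.18, 0.009, 0.01, 1],
    [52, 142, -5, 0.24, 0.012, 0.014, 1],
    [65, 182, -10, 0.3, 0.015, 0.017, 1],
    [78, 222, -15, 0.36, 0.018, 0.021, 1],
    [91, 262, -25, 0.42, 0.021, 0.024, 1],
    [104, 302, -40, 0.48, 0.024, 0.028, 1],
    [118, 338, -55, 0.554, 0.028, 0.032, 1],
    [129, 365, -66, 0.554, 0.028, 0.032, 1],
    [129, 371, -66, 0.554, 0.028, 0.032, 1],
    [129, 371, -66, 0.554, 0.028, 0.032, 1]
  ]
}}

```text
t: 14.9
eef_pos: [0.5746, -0.0418, 0.1419]
tool_rot: [-0.671, -0.219, 0.688, 0.17]
ft_force: [-0.7, -0.8, -1.2]
gripper_width: 0.0234
```

Run:
```python
from rod import *; from tgt import *
p,d,o=snap("top","t13"); M=Rn.from_quat(o["tool_rot"]).as_matrix(); print(o["t"],o["eef_pos"],o["gripper_width"],o["joints"].round(2)); print(M.round(3))
cv2.imwrite("pics/t13c.png",cv2.resize(p[140:300,220:420,::-1],None,fx=4,fy=3.75,interpolation=cv2.INTER_CUBIC))
p,d,o2=snap("scene","s13"); cv2.imwrite("pics/s13c.png",cv2.resize(p[150:350,230:470,::-1],None,fx=3.3,fy=3,interpolation=cv2.INTER_CUBIC))
at=np.array([.5285,-.849,0]);a=M@at; k=o["eef_pos"]+M@np.array([-.001,-.0055,0]); print("tip",k+.164*a,a,"px",proj("top",k+.164*a),proj("scene",k+.164*a))
for n,t in (("top","t13"),("scene","s13")):
    r=rodfit(n,t,k+.09*a,a,s0=-.05,s1=.055); print(n,r,"toolaxis",M.T@r[3])
print(delta((-.080,-.174,.147)),delta((-.080,-.174,.047)))
```

```text
14.9 [ 0.57457315 -0.04181219  0.14190535] 0.023367535273174797 [-0.34  0.56 -0.05  1.2   0.51 -2.05]
[[-0.042  0.06  -0.997]
 [ 0.528 -0.846 -0.074]
 [-0.848 -0.529  0.004]]
tip [0.56218737 0.12587659 0.14585628] [-0.07375249  0.99733268  0.00116223] px [[277.79994042 209.97484315]] [[374.72307321 221.91087365]]
top (316, array([0.00012813, 0.00029805, 0.00104369, 0.00375269]), array([0.56777287, 0.05208307, 0.14606834]), array([-0.07270666,  0.99734126,  0.00491482]), np.float64(0.0014720026328064989)) toolaxis [ 0.52527679 -0.85093081 -0.0010289 ]
scene (341, array([ 0.00033923,  0.00167609, -0.0035271 , -0.00732126]), array([0.5679835 , 0.05209704, 0.14744646]), array([-0.07726369,  0.99699167, -0.00615888]), np.float64(0.0009212819727549905)) toolaxis [ 0.53467951 -0.84504768  0.00349805]
([0.8, 0.6, 0.0], [0.0, -0.001, 0.0], [0.5763, -0.0429, 0.1432]) ([0.8, 0.6, -100.0], [0.0, -0.001, 0.0], [0.5763, -0.0429, 0.0432])
```

View pics/t13c.png

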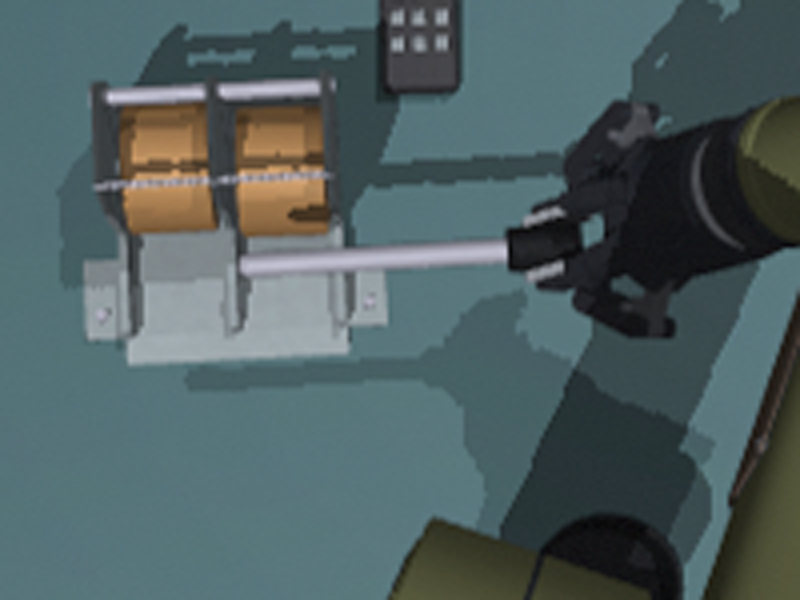

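View pics/s13c.png

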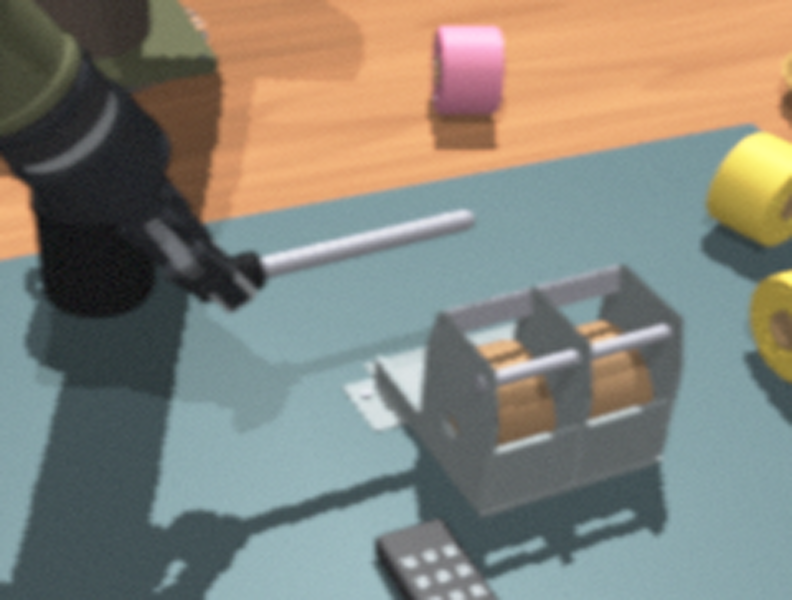

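Emit:
{"method": "jog_arm", "body": {
  "rows": [
    [1, 0, -35, 0, 0, 0, 1],
    [1, 0, -70, 0, 0, 0, 1],
    [1, 0, -95, 0, 0, 0, 1],
    [1, 0, -99, 0, 0, 0, 1],
    [8, 1, -99, 0, 0, 0, 1],
    [14, 1, -99, 0, 0, 0, 1],
    [20, 2, -99, 0, 0, 0, 1],
    [25, 2, -99, 0, 0, 0, 1],
    [27, 2, -99, 0, 0, 0, 1],
    [27, 2, -99, 0, 0, 0, 1]
  ]
}}

```text
t: 16.0
eef_pos: [0.603, -0.0416, 0.0445]
tool_rot: [-0.672, -0.218, 0.687, 0.17]
ft_force: [0.1, -1.2, -1.0]
gripper_width: 0.0235
```

```bash
cat > look.py <<'E'
from spin import *
th=.072; X=np.array([np.cos(th),np.sin(th),0]);Y=np.array([-np.sin(th),np.cos(th),0]);O=np.array([.6433,.1405,0])
def rolls(p,d):
    C=cloud("top",d); hsv=cv2.cvtColor(p,cv2.COLOR_RGB2HSV)
    m=(hsv[...,0]<25)&(hsv[...,1]>90)&(C[...,2]>.06)&(C[...,2]<.092); L=np.stack([(C-O)@X,(C-O)@Y],-1); out=[]
    for y0 in (.0315,-.0315):
        k=m&(abs(L[...,1]-y0)<.022)&(abs(L[...,0])<.05); a=L[k][:,0];z=C[k][:,2]
        r=least_squares(lambda q:np.hypot(a-q[0],z-q[1])-.04,[0,.044],loss='soft_l1',f_scale=.002); out.append(r.x.round(4).tolist())
    return out
E
python3 - <<'E'
from look import *; from tgt import *
p,d,o=snap("top","t14"); print(o["t"],o["eef_pos"],o["ft_force"]); print(rolls(p,d)); print(delta((-.047,-.174,.047)))
cv2.imwrite("pics/t14c.png",cv2.resize(p[140:300,220:420,::-1],None,fx=4,fy=3.75,interpolation=cv2.INTER_CUBIC))
E
```

```text
16.0 [ 0.60302139 -0.04155585  0.04452028] [ 0.13908534 -1.1688963  -1.02196079]
[[-0.0005, 0.0449], [-0.0061, 0.0448]]
([6.6, 0.9, -1.1], [0.0, -0.001, 0.0], [0.6092, -0.0406, 0.0432])
```

View pics/t14c.png

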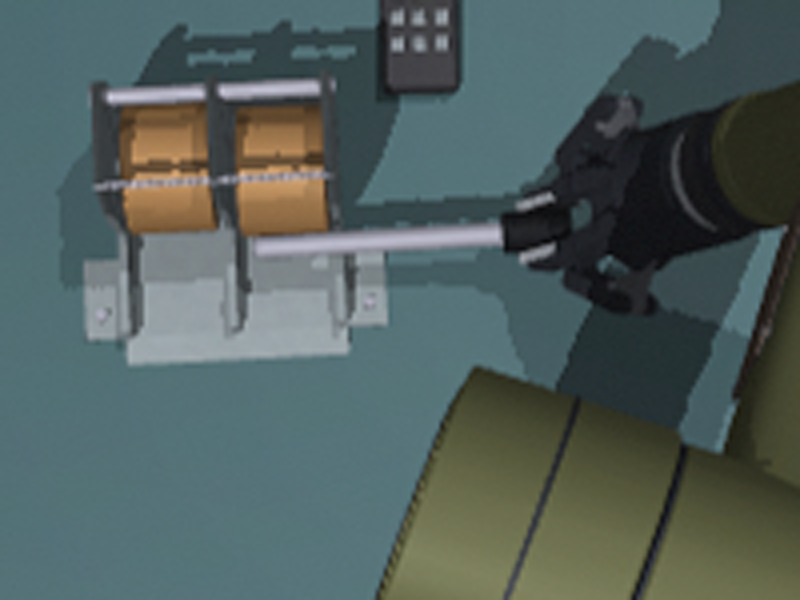

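The rod lies just in front of the right roll, which sits about 5.6 mm off the stop. I creep forward.

Emit:
{"method": "jog_arm", "body": {
  "rows": [
    [1.5, 0, 0, 0, 0, 0, 1],
    [3, 0.2, 0, 0, 0, 0, 1],
    [4, 0.3, 0, 0, 0, 0, 1],
    [5, 0.4, 0, 0, 0, 0, 1],
    [6, 0.4, 0, 0, 0, 0, 1],
    [7, 0.5, 0, 0, 0, 0, 1],
    [7.5, 0.5, 0, 0, 0, 0, 1],
    [8, 0.5, 0, 0, 0, 0, 1],
    [8, 0.5, 0, 0, 0, 0, 1]
  ]
}}

```text
t: 16.95
eef_pos: [0.6101, -0.0411, 0.0442]
tool_rot: [-0.672, -0.218, 0.687, 0.17]
ft_force: [-1.9, -1.2, -0.6]
gripper_width: 0.0237
```

Run:
```python
from look import *; from tgt import *
p,d,o=snap("top","t15"); print(o["t"],o["eef_pos"],o["ft_force"],o["moment"]); print(rolls(p,d)); print(delta((-.047,-.174,.047)))
```

```text
16.95 [ 0.61006571 -0.04106084  0.04417138] [-1.89224512 -1.16054835 -0.64520397] [-0.80265711  0.32225134  0.57205087]
[[-0.0006, 0.0448], [0.0005, 0.0455]]
([-0.8, 0.5, -0.9], [0.001, -0.002, -0.0], [0.6092, -0.0406, 0.0432])
```

At the stop (both rolls at the same x, light force). I withdraw slowly so it does not follow.

Emit:
{"method": "jog_arm", "body": {
  "rows": [
    [-0.8, 0, 0, 0, 0, 0, 1],
    [-1.1, 0, 0, 0, 0, 0, 1],
    [-1.4, 0, 0, 0, 0, 0, 1],
    [-1.7, 0, 0, 0, 0, 0, 1],
    [-2, 0, 0, 0, 0, 0, 1],
    [-2.5, 0, 0, 0, 0, 0, 1],
    [-3, 0, 0, 0, 0, 0, 1],
    [-3.5, 0, 0, 0, 0, 0, 1],
    [-4, 0, 0, 0, 0, 0, 1]
  ]
}}

```text
t: 17.9
eef_pos: [0.606, -0.0411, 0.0442]
tool_rot: [-0.672, -0.218, 0.687, 0.17]
ft_force: [-0.1, -0.4, -2.0]
gripper_width: 0.023
```

Run:
```python
from look import *; from tgt import *
p,d,o=snap("top","t16"); print(o["t"],o["eef_pos"],o["ft_force"]); print(rolls(p,d))
```

```text
17.9 [ 0.60602101 -0.04108838  0.04415206] [-0.12076906 -0.42556288 -1.96565995]
[[-0.0007, 0.0447], [-0.0031, 0.0453]]
```

Emit:
{"method": "jog_arm", "body": {
  "rows": [
    [-10, -1, 0, 0, 0, 0, 1],
    [-20, -1, 0, 0, 0, 0, 1],
    [-20, -1, 0, 0, 0, 0, 1],
    [-20, -1, 0, 0, 0, 0, 1]
  ]
}}

```text
t: 18.35
eef_pos: [0.5854, -0.0421, 0.0443]
tool_rot: [-0.672, -0.218, 0.687, 0.17]
ft_force: [0.5, -0.0, -0.9]
gripper_width: 0.0232
```

Run:
```python
from look import *; from tgt import *
for t in ("t8","t12","t13","t14","t15","t16"):
    print(t,rolls(np.load(f"pics/{t}_rgb.npy"),np.load(f"pics/{t}.npy")))
p,d,o=snap("top","t17"); print(o["t"],o["eef_pos"],o["ft_force"]); print(rolls(p,d))
```

```text
t8 [[-0.0005, 0.0447], [-0.0027, 0.0453]]
t12 [[-0.0009, 0.0446], [-0.008, 0.0448]]
t13 [[-0.0006, 0.0448], [-0.0065, 0.0449]]
t14 [[-0.0005, 0.0449], [-0.0061, 0.0448]]
t15 [[-0.0006, 0.0448], [0.0005, 0.0455]]
t16 [[-0.0007, 0.0447], [-0.0031, 0.0453]]
18.35 [ 0.58544172 -0.04211846  0.04431864] [ 0.477511   -0.03581241 -0.8526359 ]
[[-0.0006, 0.0448], [-0.0036, 0.0453]]
```

```bash
sed -i 's/^Q=.*/Q=(.6439,.1405,.072)/' tgt.py
python3 - <<'E'
from tgt import *
print("remote near end",onz("top",[[316,164],[333,164]],.018))
for l in ((-.065,-.254,.0437),(0,-.254,.0437),(0,-.236,.0437),(0,-.0855,.0437)): print(l,delta(l))
E
```

```text
remote near end [[0.69701929 0.04954149 0.018     ]
 [0.69770835 0.00927609 0.018     ]]
(-0.065, -0.254, 0.0437) ([11.7, -79.4, -4.4], [0.001, -0.002, 0.0], [0.5976, -0.1216, 0.0399])
(0, -0.254, 0.0437) ([76.5, -74.8, -4.4], [0.001, -0.002, 0.0], [0.6625, -0.117, 0.0399])
(0, -0.236, 0.0437) ([75.3, -56.8, -4.4], [0.001, -0.002, 0.0], [0.6612, -0.099, 0.0399])
(0, -0.0855, 0.0437) ([64.4, 93.3, -4.4], [0.001, -0.002, 0.0], [0.6503, 0.0511, 0.0399])
```

Emit:
{"method": "jog_arm", "body": {
  "rows": [
    [2, -40, -2, 0.001, -0.002, 0, 1],
    [8, -70, -4, 0.001, -0.002, 0, 1],
    [30, -79, -4, 0.001, -0.002, 0, 1],
    [60, -77, -4, 0.001, -0.002, 0, 1],
    [76, -75, -4, 0.001, -0.002, 0, 1],
    [76.5, -75, -4, 0.001, -0.002, 0, 1],
    [76.5, -75, -4, 0.001, -0.002, 0, 1]
  ]
}}

```text
t: 19.1
eef_pos: [0.6622, -0.117, 0.0399]
tool_rot: [-0.672, -0.219, 0.687, 0.17]
ft_force: [-1.5, 0.1, -1.1]
gripper_width: 0.0233
```

Run:
```python
from rod import *; from tgt import *; from look import rolls
p,d,o=snap("top","t18"); M=Rn.from_quat(o["tool_rot"]).as_matrix(); print(o["t"],o["eef_pos"],o["gripper_width"],o["ft_force"]); print(rolls(p,d))
cv2.imwrite("pics/t18c.png",cv2.resize(p[150:230,220:360,::-1],None,fx=5.7,fy=5.7,interpolation=cv2.INTER_CUBIC))
p,d,o2=snap("scene","s18"); cv2.imwrite("pics/s18c.png",cv2.resize(p[230:330,270:440,::-1],None,fx=4.7,fy=4.7,interpolation=cv2.INTER_CUBIC))
at=np.array([.5285,-.849,0]);a=M@at; k=o["eef_pos"]+M@np.array([-.001,-.0055,0]); print("tip",k+.164*a,a,"px",proj("top",k+.164*a),proj("scene",k+.164*a)); print("hole",loc2w((0,-.0655,.044)),proj("top",loc2w((0,-.0655,.044))),proj("scene",loc2w((0,-.0655,.044))))
for n,t in (("top","t18"),("scene","s18")):
    r=rodfit(n,t,k+.09*a,a,s0=-.05,s1=.065); print(n,r[0],r[1].round(4),r[3],"toolaxis",M.T@r[3])
print(delta((0,-.236,.0437)))
```

```text
19.1 [ 0.66223983 -0.11700368  0.03990895] 0.023319785326635357 [-1.45122921  0.09583804 -1.10637023]
[[-0.0005, 0.0449], [-0.0053, 0.0449]]
tip [0.65010113 0.05070647 0.04371718] [-7.22040945e-02  9.97446600e-01  3.13362662e-04] px [[314.88786892 180.93208961]] [[354.53514246 295.08000134]]
hole [0.64861193 0.0751697  0.044     ] [[304.31000233 181.35641694]] [[365.46330699 291.67530676]]
top 290 [ 0.0002  0.0007 -0.0057 -0.0143] [-0.07783758  0.99686743 -0.01402259] toolaxis [ 0.54057991 -0.84127367  0.00565428]
scene 404 [-0.0006  0.0011 -0.0084 -0.0084] [-0.08054887  0.99671784 -0.00808844] toolaxis [ 0.53556871 -0.84445016  0.00837191]
([-0.3, 18.0, -0.2], [-0.001, -0.001, 0.0], [0.6612, -0.099, 0.0399])
```

View pics/t18c.png

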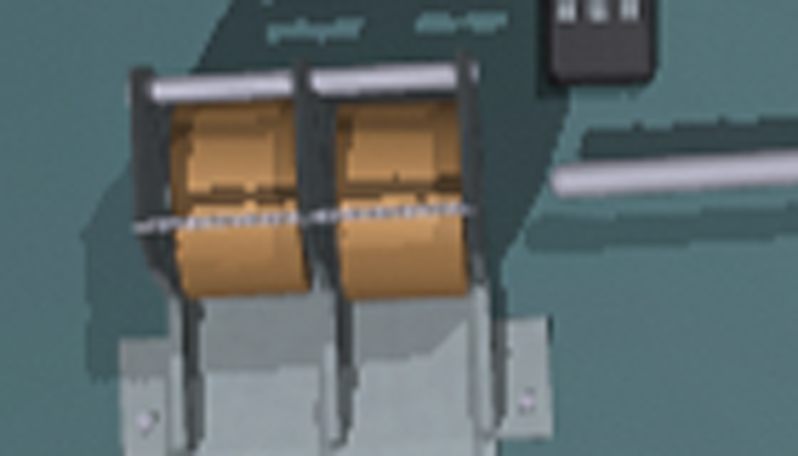

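View pics/s18c.png

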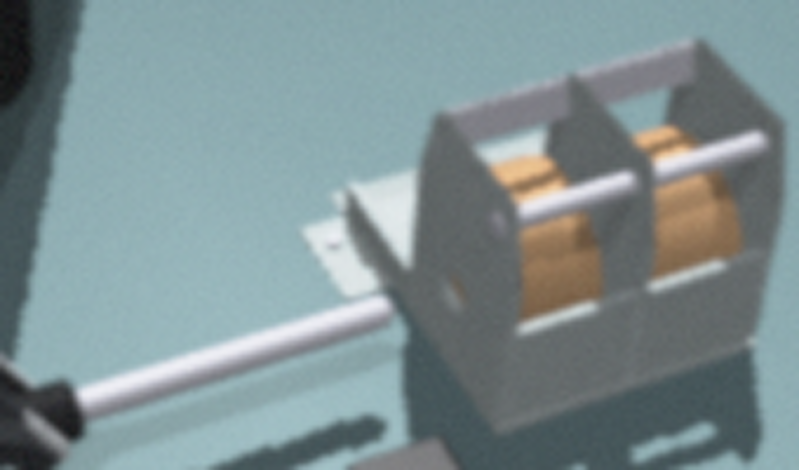

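Top and scene both show the rod in line with the hole: in the scene crop, the rod's axis extends to (453,290), which is the hole. I apply a small levelling correction and start inserting.

Emit:
{"method": "jog_arm", "body": {
  "rows": [
    [-0.5, 0, -0.8, 0.008, 0, -0.004, 1],
    [-0.9, 6, -0.8, 0.008, 0, -0.004, 1],
    [-1.4, 12, -0.8, 0.008, 0, -0.004, 1],
    [-1.8, 18, -0.8, 0.008, 0, -0.004, 1],
    [-2.1, 22, -0.8, 0.008, 0, -0.004, 1],
    [-2.4, 26, -0.8, 0.008, 0, -0.004, 1],
    [-2.7, 30, -0.8, 0.008, 0, -0.004, 1],
    [-3, 34, -0.8, 0.008, 0, -0.004, 1],
    [-3, 34, -0.8, 0.008, 0, -0.004, 1]
  ]
}}

```text
t: 20.1
eef_pos: [0.6584, -0.0823, 0.0395]
tool_rot: [-0.672, -0.22, 0.685, 0.174]
ft_force: [1.3, -1.2, -0.4]
gripper_width: 0.0232
```

Run:
```python
from rod import *; from tgt import *; from look import rolls
p,d,o=snap("top","t19"); M=Rn.from_quat(o["tool_rot"]).as_matrix(); print(o["t"],o["eef_pos"],o["gripper_width"],o["ft_force"],o["moment"]); print(rolls(p,d))
p,d,o2=snap("scene","s19"); cv2.imwrite("pics/s19c.png",cv2.resize(p[230:330,270:440,::-1],None,fx=4.7,fy=4.7,interpolation=cv2.INTER_CUBIC))
print(delta((0,-.220,.0437)))
```

```text
20.1 [ 0.65844417 -0.08228952  0.03948244] 0.023152712744973963 [ 1.31231609 -1.17926059 -0.44016431] [-0.66020638 -0.04628875 -0.02605192]
[[-0.0006, 0.045], [-0.0058, 0.045]]
([1.5, -0.1, 0.5], [-0.008, -0.001, 0.004], [0.66, -0.0831, 0.0399])
```

View pics/s19c.png

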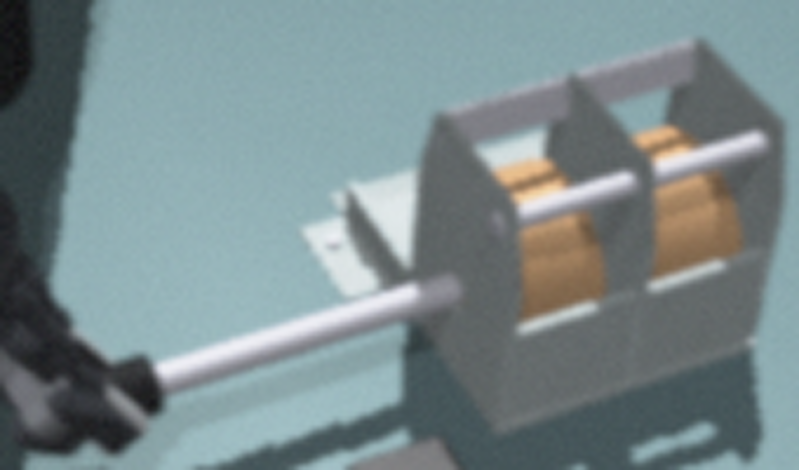

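The tip has entered the right-hand hole with no contact force. I continue, watching forces.

Emit:
{"method": "jog_arm", "body": {
  "rows": [
    [0.3, 5, 0.2, 0, 0, 0, 1],
    [0, 10, 0.2, 0, 0, 0, 1],
    [-0.4, 15, 0.2, 0, 0, 0, 1],
    [-0.8, 20, 0.2, 0, 0, 0, 1],
    [-1.2, 25, 0.2, 0, 0, 0, 1],
    [-1.5, 30, 0.2, 0, 0, 0, 1],
    [-1.9, 35, 0.2, 0, 0, 0, 1],
    [-2.2, 40, 0.2, 0, 0, 0, 1],
    [-2.2, 40, 0.2, 0, 0, 0, 1]
  ]
}}

```text
t: 21.1
eef_pos: [0.6561, -0.042, 0.0397]
tool_rot: [-0.672, -0.221, 0.686, 0.174]
ft_force: [-0.8, -0.4, -0.1]
gripper_width: 0.0235
```

Run:
```python
from rod import *; from tgt import *; from look import rolls
p,d,o=snap("top","t20"); M=Rn.from_quat(o["tool_rot"]).as_matrix(); print(o["t"],o["eef_pos"],o["gripper_width"],o["ft_force"],o["moment"]); print(rolls(p,d))
print(delta((0,-.180,.0437)))
```

```text
21.1 [ 0.6560592  -0.04203833  0.03970596] 0.023482435386740826 [-0.80093884 -0.38396666 -0.12553427] [-0.6760033   0.03088616  0.07243703]
[[-0.0008, 0.0449], [-0.0048, 0.045]]
([1.0, -0.7, 0.3], [-0.009, -0.001, 0.003], [0.6571, -0.0432, 0.0399])
```

Emit:
{"method": "jog_arm", "body": {
  "rows": [
    [0, 4, 0, 0, 0, 0, 1],
    [-0.2, 8, 0, 0, 0, 0, 1],
    [-0.5, 12, 0, 0, 0, 0, 1],
    [-0.8, 16, 0, 0, 0, 0, 1],
    [-1.1, 20, 0, 0, 0, 0, 1],
    [-1.1, 20, 0, 0, 0, 0, 1]
  ]
}}

```text
t: 21.75
eef_pos: [0.6548, -0.0217, 0.0397]
tool_rot: [-0.672, -0.221, 0.686, 0.174]
ft_force: [-0.6, -0.3, -1.0]
gripper_width: 0.0235
```

Emit:
{"method": "jog_arm", "body": {
  "rows": [
    [0, 4, 0, 0, 0, 0, 1],
    [-0.2, 8, 0, 0, 0, 0, 1],
    [-0.5, 12, 0, 0, 0, 0, 1],
    [-0.8, 16, 0, 0, 0, 0, 1],
    [-1.1, 20, 0, 0, 0, 0, 1],
    [-1.1, 20, 0, 0, 0, 0, 1]
  ]
}}

```text
t: 22.35
eef_pos: [0.6535, -0.001, 0.0398]
tool_rot: [-0.671, -0.221, 0.686, 0.174]
ft_force: [-0.1, 0.8, -1.2]
gripper_width: 0.0233
```

Run:
```python
from rod import *; from tgt import *; from look import rolls
p,d,o=snap("top","t21"); print(o["t"],o["eef_pos"],o["gripper_width"],o["ft_force"],o["moment"]); print(rolls(p,d))
cv2.imwrite("pics/t21c.png",cv2.resize(p[150:230,220:360,::-1],None,fx=5.7,fy=5.7,interpolation=cv2.INTER_CUBIC))
p,d,o2=snap("scene","s21"); cv2.imwrite("pics/s21c.png",cv2.resize(p[230:330,270:440,::-1],None,fx=4.7,fy=4.7,interpolation=cv2.INTER_CUBIC))
print(delta((0,-.140,.0437)))
```

```text
22.35 [ 0.65349724 -0.00095623  0.03977927] 0.023335905557098684 [-0.14204312  0.76719413 -1.18816805] [-0.65256186  0.01977105  0.01978789]
[[-0.0005, 0.0448], [-0.0033, 0.0452]]
([0.6, -1.8, 0.2], [-0.009, -0.001, 0.003], [0.6543, -0.0033, 0.0399])
```

View pics/s21c.png

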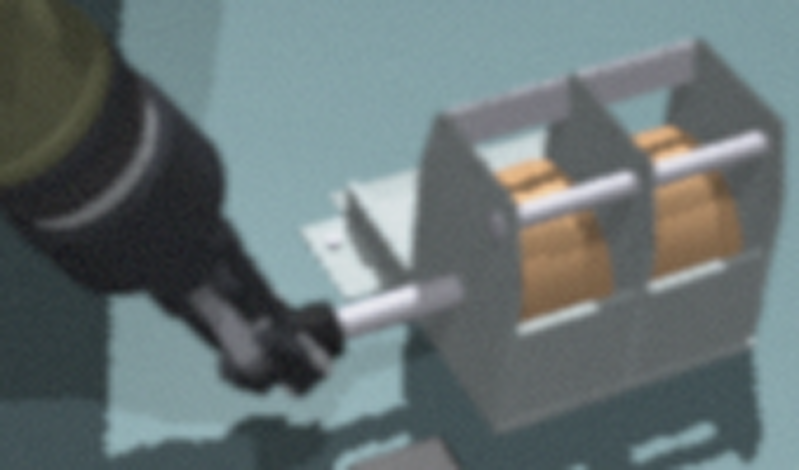

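View pics/t21c.png

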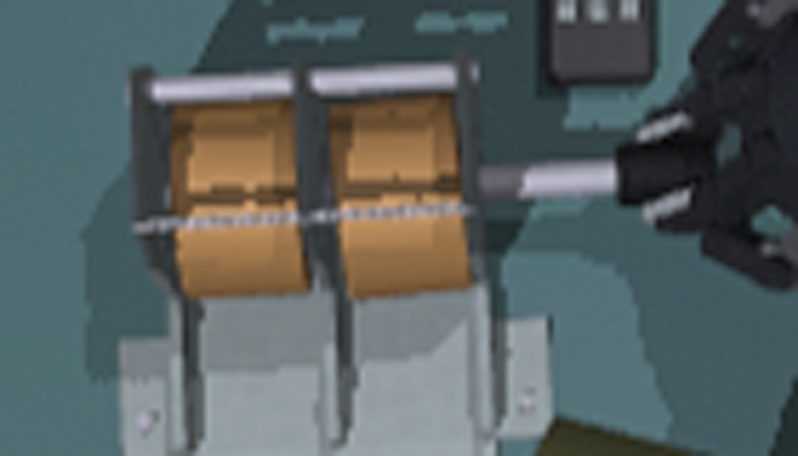

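The rod passes the middle plate freely; forces stay about 1 N and the knob is about 50 mm from the plate. Continue.

Emit:
{"method": "jog_arm", "body": {
  "rows": [
    [0, 4, 0, 0, 0, 0, 1],
    [-0.2, 8, 0, 0, 0, 0, 1],
    [-0.5, 12, 0, 0, 0, 0, 1],
    [-0.8, 16, 0, 0, 0, 0, 1],
    [-1.1, 20, 0, 0, 0, 0, 1],
    [-1.1, 20, 0, 0, 0, 0, 1]
  ]
}}

```text
t: 23.05
eef_pos: [0.6523, 0.0193, 0.0398]
tool_rot: [-0.671, -0.221, 0.686, 0.174]
ft_force: [0.2, 0.6, -0.5]
gripper_width: 0.0236
```

Emit:
{"method": "jog_arm", "body": {
  "rows": [
    [0, 4, 0, 0, 0, 0, 1],
    [-0.2, 8, 0, 0, 0, 0, 1],
    [-0.5, 12, 0, 0, 0, 0, 1],
    [-0.8, 16, 0, 0, 0, 0, 1],
    [-1.1, 20, 0, 0, 0, 0, 1],
    [-1.1, 20, 0, 0, 0, 0, 1]
  ]
}}

```text
t: 23.65
eef_pos: [0.651, 0.04, 0.0399]
tool_rot: [-0.671, -0.221, 0.686, 0.173]
ft_force: [-0.3, -0.8, -1.3]
gripper_width: 0.0234
```

Run:
```python
from rod import *; from tgt import *; from look import rolls
p,d,o=snap("top","t22"); print(o["t"],o["eef_pos"],o["gripper_width"],o["ft_force"],o["moment"]); print(rolls(p,d))
cv2.imwrite("pics/t22c.png",cv2.resize(p[150:230,220:360,::-1],None,fx=5.7,fy=5.7,interpolation=cv2.INTER_CUBIC))
p,d,o2=snap("scene","s22"); cv2.imwrite("pics/s22c.png",cv2.resize(p[230:330,300:470,::-1],None,fx=4.7,fy=4.7,interpolation=cv2.INTER_CUBIC))
print(delta((0,-.0855,.0437)))
```

```text
23.65 [0.65097733 0.03998023 0.03986472] 0.02343768713390379 [-0.34832909 -0.83619508 -1.32605848] [-0.65675846 -0.00872492  0.09441626]
[[-0.0007, 0.0449], [-0.0029, 0.045]]
([-0.8, 11.6, 0.1], [-0.009, -0.002, 0.001], [0.6503, 0.0511, 0.0399])
```

View pics/s22c.png

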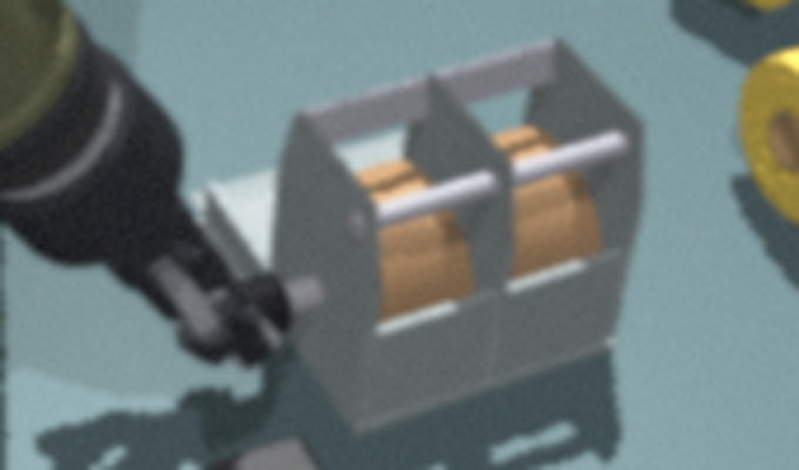

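View pics/t22c.png

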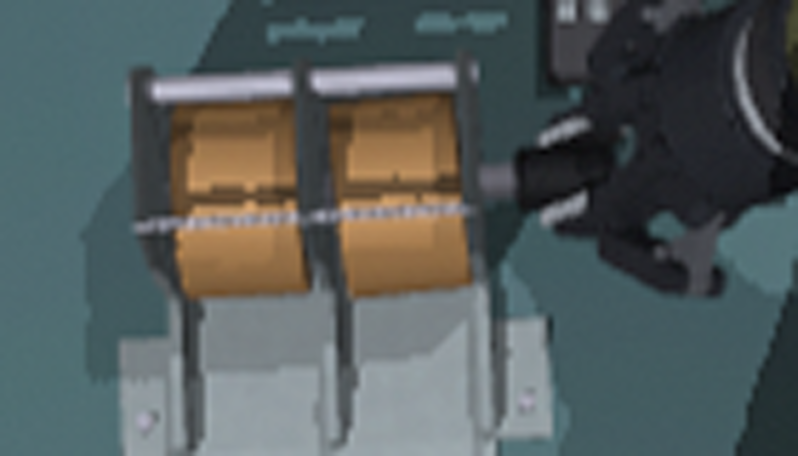

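The gap from knob to plate is about 12 mm. Final approach, in small steps until contact.

Emit:
{"method": "jog_arm", "body": {
  "rows": [
    [0, 3, 0, 0, 0, 0, 1],
    [-0.2, 6, 0, 0, 0, 0, 1],
    [-0.4, 8, 0, 0, 0, 0, 1],
    [-0.5, 10, 0, 0, 0, 0, 1],
    [-0.6, 11, 0, 0, 0, 0, 1],
    [-0.6, 11, 0, 0, 0, 0, 1]
  ]
}}

```text
t: 24.35
eef_pos: [0.6505, 0.0507, 0.0399]
tool_rot: [-0.671, -0.221, 0.686, 0.173]
ft_force: [-0.4, 0.6, 0.2]
gripper_width: 0.0231
```

Emit:
{"method": "jog_arm", "body": {
  "rows": [
    [0, 1, 0, 0, 0, 0, 1],
    [0, 2, 0, 0, 0, 0, 1],
    [0, 3, 0, 0, 0, 0, 1],
    [0, 3, 0, 0, 0, 0, 1]
  ]
}}

```text
t: 24.75
eef_pos: [0.6505, 0.0538, 0.0399]
tool_rot: [-0.671, -0.221, 0.686, 0.173]
ft_force: [-0.0, -0.2, -1.0]
gripper_width: 0.0232
```

Emit:
{"method": "jog_arm", "body": {
  "rows": [
    [0, 1, 0, 0, 0, 0, 1],
    [0, 2, 0, 0, 0, 0, 1],
    [0, 3, 0, 0, 0, 0, 1],
    [0, 3, 0, 0, 0, 0, 1]
  ]
}}

```text
t: 25.15
eef_pos: [0.6505, 0.0547, 0.0398]
tool_rot: [-0.672, -0.22, 0.686, 0.172]
ft_force: [-1.1, -8.0, 0.3]
gripper_width: 0.0233
```

Run:
```python
from rod import *; from tgt import *; from look import rolls
p,d,o=snap("top","t23"); print(o["t"],o["eef_pos"],o["gripper_width"],o["ft_force"],o["moment"]); print(rolls(p,d))
cv2.imwrite("pics/t23c.png",cv2.resize(p[150:230,220:360,::-1],None,fx=5.7,fy=5.7,interpolation=cv2.INTER_CUBIC))
p,d,o2=snap("scene","s23"); cv2.imwrite("pics/s23c.png",cv2.resize(p[230:330,300:470,::-1],None,fx=4.7,fy=4.7,interpolation=cv2.INTER_CUBIC))
```

```text
25.15 [0.65048965 0.05466417 0.03983376] 0.023296875813429742 [-1.10201652 -7.97346888  0.31506513] [-1.66408992  0.27205173  0.25493668]
[[-0.0003, 0.045], [-0.0023, 0.0452]]
```

View pics/s23c.png

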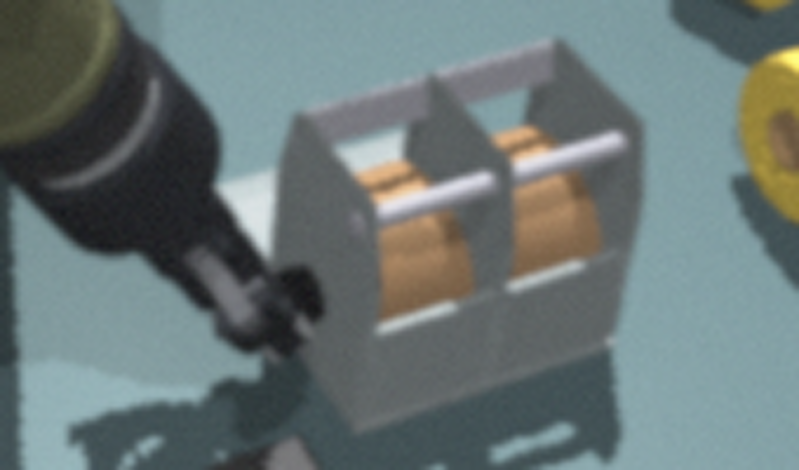

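View pics/t23c.png

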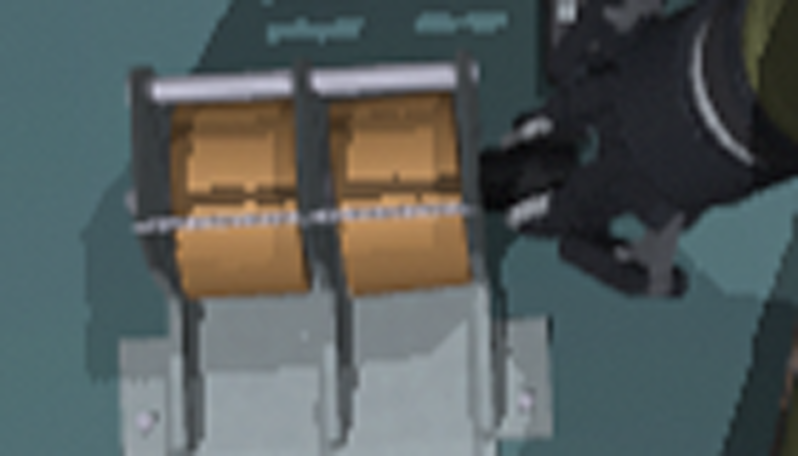

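The knob has met the plate: 8 N axial, no gap at crop (480,180), and the tip is showing beyond the left plate at (130,200). I release and retract along the fingers.

Emit:
{"method": "jog_arm", "body": {
  "rows": [
    [0, 0, 0, 0, 0, 0, 0.6],
    [0, 0, 0, 0, 0, 0, 0],
    [0, 0, 0, 0, 0, 0, -0.2],
    [0, 0, 0, 0, 0, 0, -0.2],
    [0, -5, 8, 0, 0, 0, -0.2],
    [1, -16, 25, 0, 0, 0, -0.2],
    [2, -32, 50, 0, 0, 0, -0.2],
    [3, -55, 80, 0, 0, 0, -0.2],
    [4, -80, 110, 0, 0, 0, -0.2],
    [4, -100, 130, 0, 0, 0, -0.2]
  ]
}}

```text
t: 26.25
eef_pos: [0.6553, -0.0467, 0.173]
tool_rot: [-0.673, -0.22, 0.685, 0.172]
ft_force: [1.0, -0.1, -0.5]
gripper_width: 0.0513
```

Run:
```python
from rod import *; from tgt import *; from look import rolls
p,d,o=snap("top","t24"); print(o["t"],o["eef_pos"],o["gripper_width"],o["ft_force"]); print(rolls(p,d))
cv2.imwrite("pics/t24c.png",cv2.resize(p[150:230,220:360,::-1],None,fx=5.7,fy=5.7,interpolation=cv2.INTER_CUBIC))
p,d,o2=snap("scene","s24"); cv2.imwrite("pics/s24c.png",cv2.resize(p[230:330,300:470,::-1],None,fx=4.7,fy=4.7,interpolation=cv2.INTER_CUBIC))
snap("wrist","w24")
```

```text
26.25 [ 0.6553222  -0.04674527  0.17302258] 0.05130225939658819 [ 1.00540828 -0.13889247 -0.47595554]
[[-0.0009, 0.0447], [-0.0021, 0.0453]]
```

View pics/s24c.png

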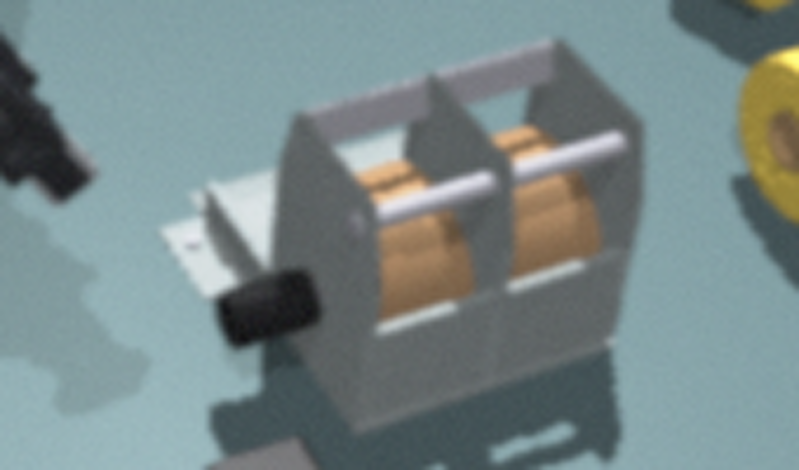

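View pics/t24c.png

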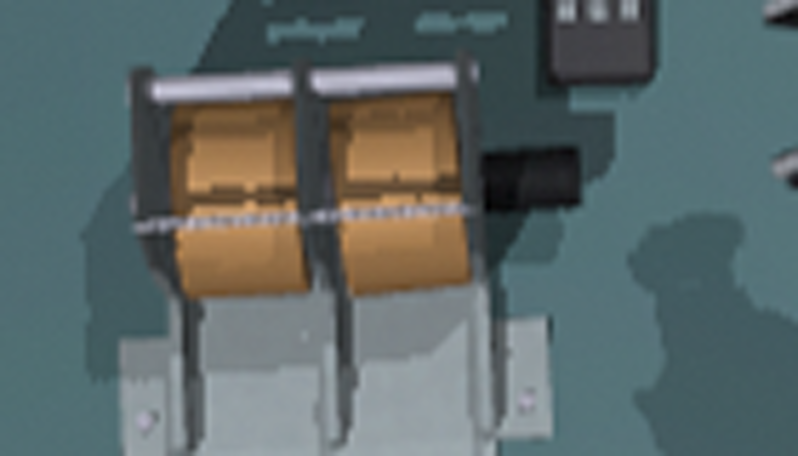

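View pics/w24.png

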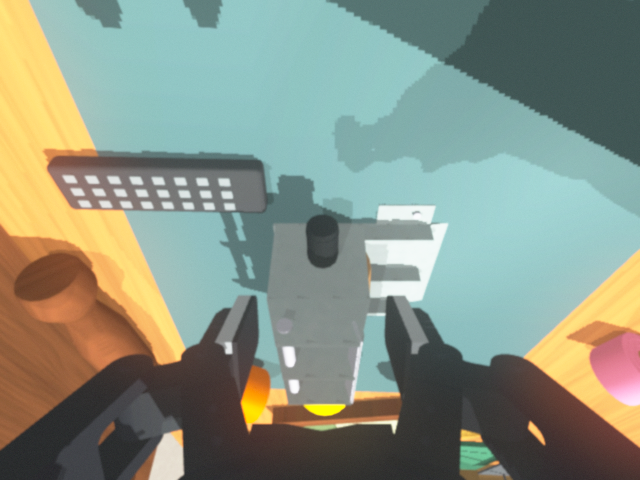

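The knob is home against the right plate and the gripper is clear. I move the arm away and watch whether roll and spindle stay put.

Emit:
{"method": "jog_arm", "body": {
  "rows": [
    [-10, -10, 30, 0, 0, 0, -0.2],
    [-30, -10, 70, 0, 0, 0, -0.2],
    [-60, -10, 100, -0.1, 0, 0, -0.2],
    [-100, -10, 120, -0.2, 0, 0, -0.2],
    [-140, 0, 130, -0.3, 0, 0, -0.2],
    [-180, 20, 130, -0.4, 0, 0, -0.2],
    [-210, 40, 130, -0.5, 0, 0, -0.2],
    [-230, 60, 130, -0.55, 0, 0, -0.2],
    [-240, 80, 130, -0.55, 0, 0, -0.2],
    [-240, 90, 130, -0.55, 0, 0, -0.2]
  ]
}}

```text
t: 27.4
eef_pos: [0.4132, 0.0452, 0.3012]
tool_rot: [-0.694, -0.026, 0.719, -0.018]
ft_force: [0.5, 0.4, -0.7]
gripper_width: 0.0514
```

Run:
```python
from look import *
p,d,o=snap("top","t25"); print(o["t"],o["eef_pos"],o["gripper_width"],o["ft_force"],o["joints"].round(2)); print(rolls(p,d))
cv2.imwrite("pics/t25c.png",cv2.resize(p[150:230,220:360,::-1],None,fx=5.7,fy=5.7,interpolation=cv2.INTER_CUBIC))
C=cloud("top",d); hsv=cv2.cvtColor(p,cv2.COLOR_RGB2HSV); m=(hsv[...,0]<25)&(hsv[...,1]>90)&(C[...,2]>.055)&(C[...,2]<.092); L=np.stack([(C-O)@X,(C-O)@Y],-1)
for y0 in (.0315,-.0315):
    k=m&(abs(L[...,1]-y0)<.022)&(abs(L[...,0])<.05); P=np.c_[L[k],C[k][:,2]]
    def f(q):
        a=np.array([q[2],1,0]);a/=np.linalg.norm(a);v=P-np.array([q[0],y0,q[1]]);return np.linalg.norm(v-np.outer(v@a,a),axis=1)-.04
    r=least_squares(f,[0,.044,0],loss='soft_l1',f_scale=.002);print(y0,r.x.round(4))
```

```text
27.4 [0.41316906 0.04520106 0.30115492] 0.051418866084750714 [ 0.45861815  0.37673518 -0.70116518] [ 0.1   0.08 -0.21  1.32  0.01 -1.54]
[[-0.0004, 0.0449], [-0.0021, 0.0453]]
0.0315 [-0.0004  0.0449  0.0084]
-0.0315 [-0.0021  0.0452 -0.0415]
```

View pics/t25c.png

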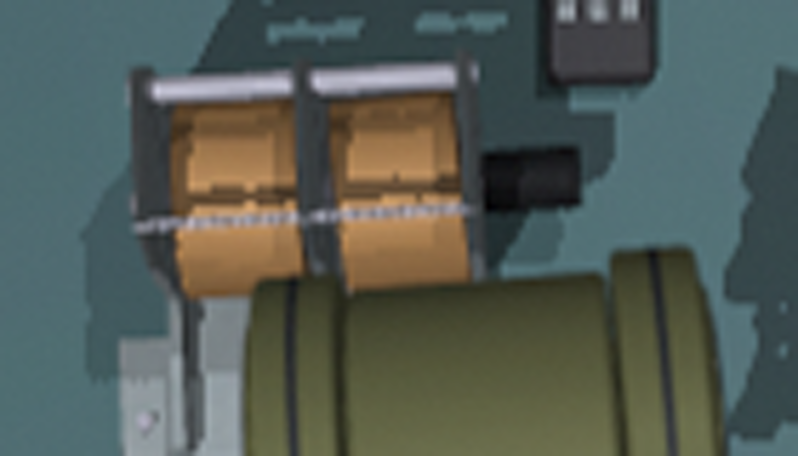

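Run:
```python
from h import *
a=[cv2.resize(cv2.imread(f"pics/{t}.png")[170:205,230:265],None,fx=11,fy=11,interpolation=cv2.INTER_NEAREST) for t in ("t18","t25")]
cv2.imwrite("pics/tipcmp.png",np.hstack(a))
from tgt import loc2w
print("pred tip px in crop", (proj("top",loc2w((0,.0785,.042)))-[230,170])*11)
a=np.load("pics/top0_rgb.npy").astype(int);b=np.load("pics/t25_rgb.npy").astype(int)
p,d,o=snap("scene","s25")
```

```text
pred tip px in crop [[135.08590976 163.68758472]]
```

View pics/tipcmp.png

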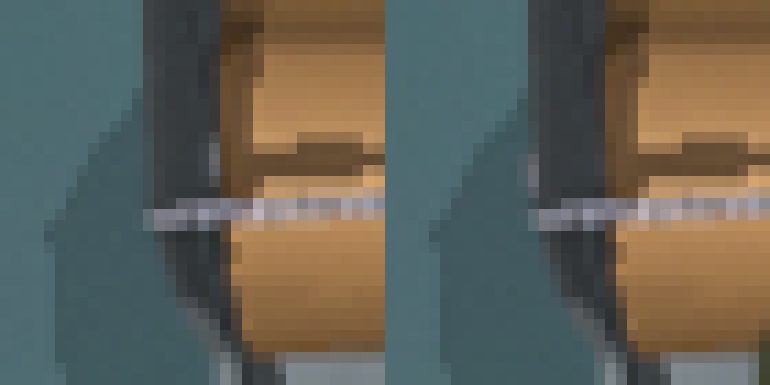

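View pics/s25.png

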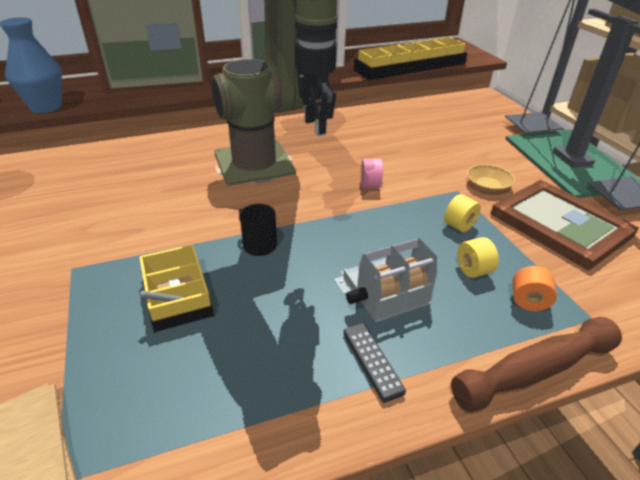

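The tip now shows as a light spot just outside the left plate (right panel, 530,170), at the predicted place. In the scene view the mug, remote, marker and carton are where they began. I do a quick difference check on them and hand in.

Run:
```python
from look import *
def blob(p,box,f):
    u0,u1,v0,v1=box; m=f(p[v0:v1,u0:u1].astype(int)); v,u=np.nonzero(m); return (u.mean()+u0).round(2),(v.mean()+v0).round(2),len(u)
a=np.load("pics/scene0_rgb.npy");b=np.load("pics/s25_rgb.npy")
dark=lambda x:x.max(-1)<55
for nm,box in (("mug",(230,290,195,262)),("remote",(340,410,318,402))): print(nm,blob(a,box,dark),blob(b,box,dark))
p,d,o=snap("top","t26"); print(o["t"],rolls(p,d)); bot.finish_job()
```

```text
mug (np.float64(258.65), np.float64(229.63), 1630) (np.float64(258.63), np.float64(229.61), 1622)
remote (np.float64(371.96), np.float64(375.28), 209) (np.float64(372.13), np.float64(375.23), 186)
27.5 [[-0.0007, 0.0448], [-0.0022, 0.0452]]
the job is handed in; nothing more can be done
```

I loaded the brown roll into the right-hand bay and passed the spindle through all three plates and both rolls, with its knob home against the right-hand plate. I handed the job in at about 27.5 s with the arm clear of everything.

- **Spindle:** it met the right-hand plate at 8 N. The top view shows no gap at the knob, and the tip shows just outside the left plate.
- **Roll at the stop:** this check was not perfect. After the first push to the stop, the roll rolled back about 5–7 mm. I pushed it back with the side of the spindle's rod, and it crept back again before I inserted the spindle. At the end its centre was about 1.5 mm short of the old roll's and its axis turned by about 2.5°. By my estimate its right edge is at or within about 1 mm of the stop. It did not move over the last second or so that I watched.
- **Other things:** the mug and the remote are within 0.2 px of where they started. The marker and carton look unmoved in the scene view, but I did not measure them.
- **Camera agreement:** the views disagreed on the dispenser's x position by up to about 5 mm. I settled on 0.644 m from where the rod's push stopped, and the spindle went in with about 1 N of force or less until the knob touched.

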